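# Lock the centrifuge rotor with the hex key

## Robot

A 7-joint arm with a two-finger parallel gripper is mounted at the origin on a cart in front of the work surface, level with it; the furniture and walls round the work are solid. World frame = base frame: x ahead of the robot, y to its left, z up, the work surface at z = 0. Lengths are in m, angles in rad, forces in N, time in s.
With the tool pointing down it reaches from about 0.35 to 0.9 m from the base axis. Payload 8.1 kg.
Tool frame: the origin (TCP) lies at the centre of the arm's flange, where the gripper is bolted on; the fingertips stand 178 mm ahead of it and the grasp point (between the pads) lies 159 mm ahead of it; y points along the fingers, z is the direction in which the jaws open and shut, and the axes are right-handed (so a half turn about y gives the same grasp; the last joint's range is limited). The gripper opens to 92 mm and grips with 3 to 60 N. Pads are 19 mm wide; open, the fingers measure 130 mm over their backs; the gripper's body (75 mm by 190 mm) begins 47 mm behind the grasp point.
Start: joints at [1.112, 0.434, 0.025, 1.573, -0.012, 1.134, -0.075], TCP at [0.218, -0.586, 0.405] pointing down, gripper open.
Joint ranges: [-2.62, 2.62], [-0.44, 2.09], [-1.27, 1.32], [0.08, 2.57], [-1.32, 4.46], [0.12, 2], [-2.74, 2.74]. Speed limits (rad/s): [2.22, 2.22, 3.01, 3.01, 3.14, 3.14, 3.14].

## Interface

Orientations are given as a 3x3 rotation matrix whose columns are the frame's x, y, z axes.
In Python, from rig import get_obs, get_image, job_done gives the robot as it stands. The module is installed in compiled form; this text tells all that it offers.
- The arm moves only by the tool send_rows, never from a script. Its argument "steps" is a list of rows, each an object of numbers: "gripper": the finger opening in m, from 0 to 0.0918; "tx", "ty", "tz": the shift along the tool's x, y, z in m; "rx", "ry", "rz": the turn, a rotation vector about the tool's x, y, z in rad. A call has 1 to 8 rows; each row is the pose to reach, as a shift and turn from the pose commanded when the call began, along the tool's axes at that moment; what a row does not reach only later rows make up. A row lasts 1/12 s, in which the tool goes at most 41.7 mm and 7.16 degrees, less where a joint would pass 70% of its speed; a pose out of reach is approached as far as the arm can. A call with a gripper value outside its range is refused whole. The fingers move at their own pace and stop on an object; "grip_force" is the grip in N (left out, the last holds). Time passes only in rows, so rows that repeat a pose let the fingers close. It gives the time, the measured TCP pose, the force and the opening at its end, in the units of the state.
- get_obs(): the state, without advancing time (a new reading comes with each control period).
- get_image(name): name is "scene" or "top" or "wrist"; returns a dict with "frame" (480x640x3 uint8, blue, green, red), "z_map" (480x640 float32, m along the optical axis (not along the pixel's ray), 0 where there is no reading), "camera_matrix" (3x3 intrinsics, pixels), "origin" and "attitude" of the camera in the world. Camera axes: x right, y down, z forward; pixel columns grow to the right and rows downward; lengths in m; the calibration is good to about 2 mm. A picture is of the moment at which its call begins.
- job_done(): hands the job in, once; it reports no verdict.
The state is a dict: "clock": time; "qpos": joint angles; "dq": joint speeds; "tau": joint torques, N m; "tool_pos": TCP position; "eef_rot": TCP orientation; "force": force on the tool from outside, world axes, zero at the start; "wrist_torque": the same for the moment, N m; "width": finger opening in m.
Only numpy, scipy, OpenCV 4.12 (cv2) and the standard library are available. Lean on these libraries where they do the work, as an engineer would, in place of code of your own. Each camera call takes 0.05 s, during which the arm holds its last target.

## Task

Lock the rotor of the small open centrifuge: take the thicker of the two T-handled hex keys out of the stand, push it fully home in the recessed hexagonal socket in the middle of the rotor, and only then turn the screw clockwise (seen from above) until it comes up against its stop. Leave the key standing in the socket and let go; leave the thinner key where it is.

Things in the scene. Friction and masses are not known exactly. Their poses are not given: they have to be found in the camera images.
- thick_key: Hex key to use, upright, nose down 32 mm deep in either loose round hole of a stand (62x160 mm, 42 high), nose 10 mm over the worktop, other key 100 mm away. Steel shank 20 mm across flats, nose tapered over 10 mm. Flat-sided black bar handle 84x26x26 mm on top, middle at z = 100 mm. Origin: centre of nose end; z up the shank, y along the bar, x square to a flat (flats every 60 deg). 0.15-0.31 kg
- thin_key: Wrong key, to be left: same materials, visible shank only 10 mm across flats, bar handle 60x16x18 mm, 104 mm long overall, in the stand's other hole (22 mm bush round its foot). Origin: centre of its nose end; z up the shank, y along the bar.
- socket (a point): Floor centre of the hex socket amid the rotor of the fixed round white centrifuge, 150 mm wide; z up, x square to a flat (flats every 60 deg), turning with the screw. Socket 22 mm across flats, 28 mm deep (1 mm room, 12 deg free turn each way), under a mouth flaring to 44 mm, rim 42 mm above the floor; hub top 45 mm above it. Floor 34 mm over the worktop. The seated nose rests on this floor.
- lock_screw (a joint): Turn of the locking screw that holds the socket, in rad, growing clockwise seen from above. Starts between 0 and 0.2; hard stop at 1.1. Friction about 0.12 N m; it stays where it is left.

How it is judged:
By the outcome, as a careful person would: the job done as asked, in the order asked, and still so for the second after the job is handed in, with the robot touching nothing.
It also fails if it takes over 46 s, if anything falls off the work surface, if the arm or the gripper's body presses on something with over 40 N, if the wrist force passes 120 N, or if a joint passes its speed limit or range.

## Working session

There is one attempt and no reset: what is moved stays moved. The work goes in short steps, Python scripts to look and compute and a tool call to move; the robot and the scene stay as the last step left them, time stands still between calls to the robot, and variables do not carry over. Pictures are saved under pics/ and viewed, and the job is handed in when it is done.

Besides the shell and the picture viewer there is one more tool, called after "Request:" as name(argument=value, ...) on one line, values as JSON. send_rows: Moves the arm, as the interface text tells. Its arguments: {"type":"object","properties":{"steps":{"type":"array"},"grip_force":{"type":"number"}},"required":["steps"]}

```bash
mkdir -p pics
cat > h.py <<'E'
import numpy as np,cv2,json
from rig import get_obs,get_image
def snap(n,f):
    d=get_image(n); cv2.imwrite('pics/'+f,d['frame']); np.savez('/tmp/'+f[:-4],**d); return d
def pts(d):
    z=d['z_map'];K=np.array(d['camera_matrix']);v,u=np.mgrid[:480,:640]
    p=np.stack([(u-K[0,2])/K[0,0]*z,(v-K[1,2])/K[1,1]*z,z],-1)
    return p@np.array(d['attitude']).T+np.array(d['origin'])
E
python3 - <<'E'
from h import *
np.set_printoptions(precision=4,suppress=True)
o=get_obs()
for k,v in o.items(): print(k,np.array(v))
for n in('scene','top','wrist'):
    d=snap(n,n+'0.png'); print(n,d['origin'],np.array(d['attitude']).round(3).tolist(),np.array(d['camera_matrix']).tolist())
E
```

```text
clock 0.0
qpos [ 1.1124  0.4352  0.025   1.5741 -0.0116  1.134  -0.0751]
dq [-0.0009  0.0006 -0.0013 -0.0003  0.0009 -0.0003 -0.0002]
tau [ -0.0008 -66.7856   0.985  -31.4462  -0.0606   0.043    0.0002]
tool_pos [ 0.2176 -0.5857  0.4039]
eef_rot [[-0.9374 -0.0007  0.3482]
 [-0.3482  0.0014 -0.9374]
 [ 0.0002 -1.     -0.0016]]
force [-0.0786 -0.839  -0.0633]
wrist_torque [ 0.0392 -0.0097 -0.0208]
width 0.09140271623409789
scene [ 0.1362 -0.4518  0.6405] [[0.709, -0.479, 0.517], [-0.705, -0.473, 0.529], [-0.009, -0.74, -0.673]] [[523.133082934058, 0.0, 317.56438638364216], [0.0, 523.133082934058, 242.0026870501356], [0.0, 0.0, 1.0]]
top [0.5295 0.0155 0.9255] [[-0.017, -0.997, 0.077], [-1.0, 0.015, -0.02], [0.019, -0.077, -0.997]] [[536.3122139191963, 0.0, 316.6521282772345], [0.0, 536.3122139191963, 237.51683321553878], [0.0, 0.0, 1.0]]
wrist [ 0.2849 -0.5603  0.384 ] [[0.349, -0.903, -0.252], [-0.937, -0.337, -0.093], [-0.001, 0.268, -0.963]] [[393.8962305811867, 0.0, 319.8994389305131], [0.0, 393.8962305811867, 233.16868757973404], [0.0, 0.0, 1.0]]
```

View pics/scene0.png

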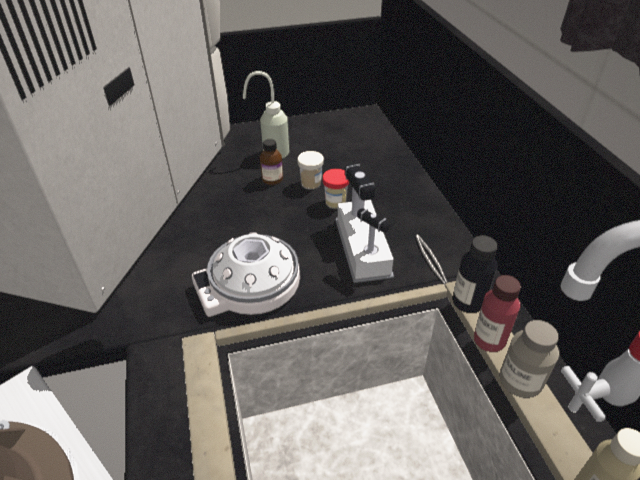

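View pics/top0.png

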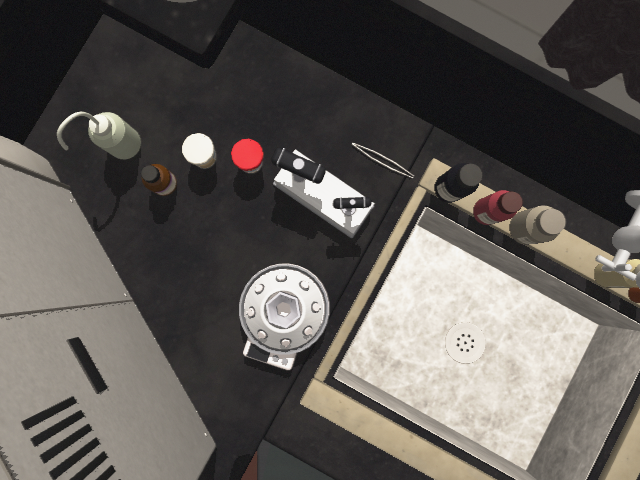

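The top view shows the stand, with the thick key's bar near (300,165) and the thin key's near (350,203). The centrifuge socket is near (284,310). I'll zoom in on both.

Run:
```python
from h import *
np.set_printoptions(precision=4,suppress=True)
d=dict(np.load('/tmp/top0.npz'))
f=d['frame']
a=cv2.resize(f[130:250,250:390],None,fx=4,fy=4,interpolation=cv2.INTER_CUBIC)
b=cv2.resize(f[270:350,240:330],None,fx=6,fy=6,interpolation=cv2.INTER_CUBIC)
cv2.imwrite('pics/ca.png',a);cv2.imwrite('pics/cb.png',b)
P=pts(d)
for u,v in [(285,159),(315,172),(299,164),(291,160),(350,203),(340,203),(284,310),(284,285),(284,275),(310,190),(345,225),(250,240)]: print(u,v,P[v,u])
```

```text
285 159 [0.7113 0.0456 0.1237]
315 172 [0.6904 0.0005 0.1254]
299 164 [0.7035 0.0245 0.1232]
291 160 [0.7099 0.0365 0.1226]
350 203 [ 0.6438 -0.0522  0.1161]
340 203 [ 0.6442 -0.037   0.1151]
284 310 [0.4794 0.0536 0.037 ]
284 285 [0.5207 0.0513 0.078 ]
284 275 [0.5365 0.0518 0.0627]
310 190 [0.6766 0.0078 0.0443]
345 225 [ 0.6174 -0.0491  0.0448]
250 240 [0.5982 0.1123 0.0007]
```

View pics/ca.png

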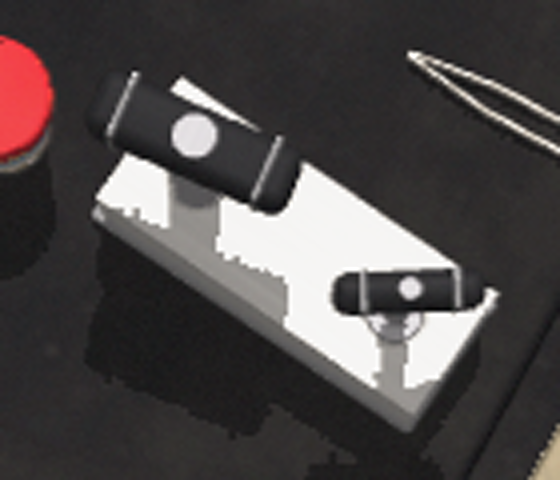

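View pics/cb.png

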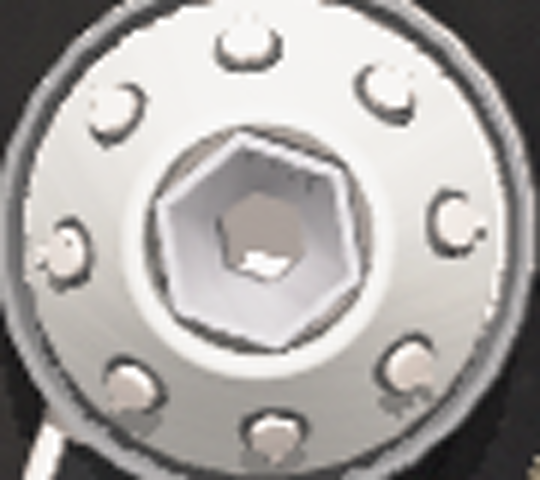

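Run:
```python
from h import *
np.set_printoptions(precision=4,suppress=True)
d=dict(np.load('/tmp/top0.npz')); P=pts(d); z=P[...,2]
K=d['camera_matrix'];R=d['attitude'];o=d['origin']
def onplane(uv,h):
    r=R@np.linalg.inv(K)@np.array([uv[0],uv[1],1.]); return o+r*(h-o[2])/r[2]
def rect(name,u0,u1,v0,v1,zmin,zmax):
    m=np.zeros(z.shape,np.uint8); m[v0:v1,u0:u1]=((z>zmin)&(z<zmax))[v0:v1,u0:u1]
    p=P[m>0]; r=cv2.minAreaRect((p[:,:2]*1000).astype(np.float32)); print(name,len(p),p[:,2].mean(),r)
rect('thick',265,333,140,190,.117,.135)
rect('thin',328,378,190,215,.106,.13)
rect('stand',265,385,140,245,.038,.047)
f=d['frame'].astype(int)
# bright end cap disc on handle top
for n,(u0,u1,v0,v1) in dict(thick=(290,308,155,173),thin=(346,357,198,208)).items():
    m=(f[v0:v1,u0:u1].min(-1)>120).astype(np.uint8)
    c,l,s,cc=cv2.connectedComponentsWithStats(m)
    for i in range(1,c):
        uv=cc[i]+[u0,v0]; print(n,s[i],uv,onplane(uv,.123 if n=='thick' else .114)[:2])
# black mask contour thick
g=cv2.cvtColor(d['frame'],cv2.COLOR_BGR2GRAY)
verts=np.array([(245,130),(345,173),(360,285),(285,350),(180,310),(158,203)])/6+[240,270]-0.42
V=np.array([onplane(v,.076) for v in verts]); print(V[:,:2],V[:,:2].mean(0))
c=V[:,:2].mean(0); print(np.linalg.norm(V[:,:2]-c,axis=1),np.degrees(np.arctan2(*(V[:,:2]-c).T[::-1]))%60)
# white rim circle: centrifuge from depth
print('jar',P[155,248],'bottle',P[150,198],P[135,115], 'machine max', np.nanmax(z[:,:200]))
```

```text
thick 893 0.12240547574975898 ((703.9215087890625, 25.945026397705078), (82.86274719238281, 26.628894805908203), 65.1473159790039)
thin 392 0.11278600822778397 ((646.0357666015625, -55.834136962890625), (16.677690505981445, 58.98037338256836), 1.4020243883132935)
stand 2360 0.04208105270317142 ((675.0527954101562, -14.649009704589844), (159.99607849121094, 62.38392639160156), 54.45875930786133)
thick [ 8  0 10  5 22] [303.2727 156.3182] [0.7153 0.0178]
thick [  3   3  11  11 101] [298.     163.3366] [0.7046 0.026 ]
thick [ 0 17  1  1  1] [290. 172.] [0.6914 0.0383]
thin [ 4  1  6  6 28] [352.2143 201.5   ] [ 0.6464 -0.0558]
[[0.511  0.0572]
 [0.4993 0.0311]
 [0.4701 0.0276]
 [0.4536 0.0474]
 [0.4645 0.0747]
 [0.4924 0.0802]] [0.4818 0.053 ]
[0.0295 0.028  0.028  0.0287 0.0277 0.0291] [ 8.1061  8.6026  5.2762 11.2566  8.6568  8.7611]
jar [0.7326 0.108  0.0626] bottle [0.742  0.1893 0.0619] [0.7583 0.3107 0.0989] machine max 0.9254758223539057
```

View pics/wrist0.png

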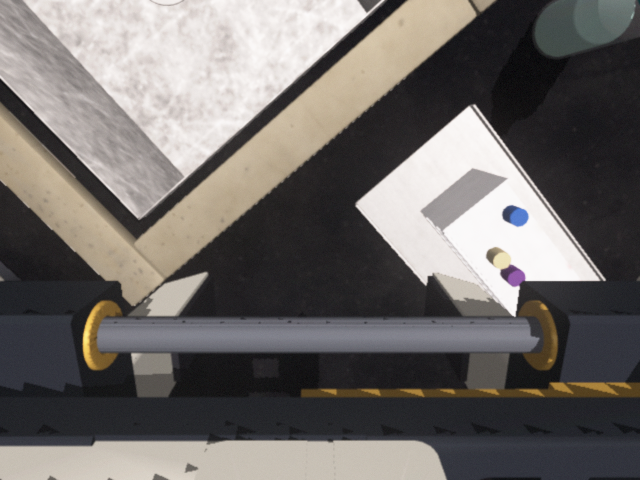

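```bash
cat >> h.py <<'E'
def rowto(o,p,R):
    """shift/turn in tool axes to pose p,R from current obs"""
    from scipy.spatial.transform import Rotation as Ro
    R0=np.array(o['eef_rot']); return R0.T@(np.array(p)-np.array(o['tool_pos'])), Ro.from_matrix(R0.T@R).as_rotvec()
def down(ang):
    """tool pointing down, tool z at ang (deg)"""
    a=np.radians(ang); z=np.array([np.cos(a),np.sin(a),0]); y=np.array([0,0,-1.]); return np.stack([np.cross(y,z),y,z],1)
E
python3 - <<'E'
from h import *
np.set_printoptions(precision=4,suppress=True)
a=np.array([.218,-.586]);b=np.array([.7043,.026])
for n in('scene','top'):
    d=dict(np.load(f'/tmp/{n}0.npz')); P=pts(d)[d['z_map']>0]
    t=np.clip(((P[:,:2]-a)@(b-a))/((b-a)@(b-a)),0,1); D=np.linalg.norm(P[:,:2]-a-t[:,None]*(b-a),axis=1)
    for r in(.1,.15,.2):
        m=(D<r); i=P[m][:,2].argmax(); print(n,r,P[m][i])
d=dict(np.load('/tmp/top0.npz'));K=d['camera_matrix'];R=d['attitude'];o=d['origin']
def onp(uv,h):
    r=R@np.linalg.inv(K)@np.array([uv[0],uv[1],1.]); return o+r*(h-o[2])/r[2]
print(onp((240+262/6-.42,270+238/6-.42),.034),onp((240+255/6-.42,270+243/6-.42),.079))
# rotor circle: bright pixel mask
s=dict(np.load('/tmp/scene0.npz'))
cv2.imwrite('pics/cs.png',cv2.resize(s['frame'][225:275,205:300],None,fx=8,fy=8,interpolation=cv2.INTER_CUBIC))
P=pts(d);m=((P[...,2]>.05)&(P[...,2]<.085)); m[:, :235]=0;m[:,332:]=0;m[:255]=0;m[:360]&=True;m[352:]=0
(c,r)=cv2.minEnclosingCircle((P[m][:,:2]*1000).astype(np.float32)); print(c,r)
ob=get_obs(); 
t,w=rowto(ob,[.7043,.026,.40],down(-24.85)); print(t,w)
E
```

```text
scene 0.1 [ 0.509  -0.3802  0.3146]
scene 0.15 [ 0.5354 -0.4065  0.3688]
scene 0.2 [ 0.6905 -0.3033  0.4815]
top 0.1 [0.6513 0.0687 0.6999]
top 0.15 [0.6513 0.0687 0.6999]
top 0.2 [0.6513 0.0687 0.6999]
[0.4805 0.0549 0.034 ] [0.4817 0.0548 0.079 ]
(482.2841796875, 54.15162658691406) 63.7208366394043
[-0.6692  0.0046 -0.4039] [ 0.0011 -0.7814 -0.0004]
```

View pics/cs.png

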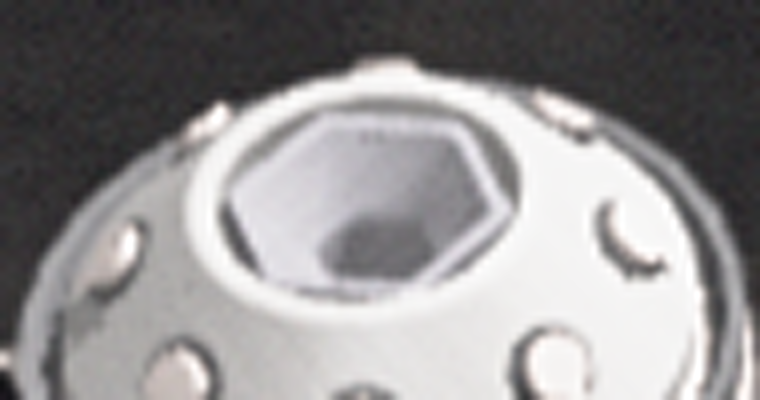

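Run:
```python
from h import *
np.set_printoptions(precision=3,suppress=True)
for n in('scene','top'):
    d=dict(np.load(f'/tmp/{n}0.npz')); P=pts(d); ok=d['z_map']>0
    m=ok&(P[...,2]>.2)&(P[...,0]<.95)&(P[...,0]>0)&(abs(P[...,1])<.7)
    c,l,s,cc=cv2.connectedComponentsWithStats(m.astype(np.uint8))
    for i in range(1,c):
        q=P[l==i]; print(n,s[i],q.min(0),q.max(0)) if s[i,4]>3 else 0
    mm=ok&(P[...,2]>.6)&(np.hypot(P[...,0]-.65,P[...,1]-.07)<.05); print(np.argwhere(mm))
ob=get_obs()
for p,a in (([.36,-.15,.41],-24.85),([.7043,.026,.41],-24.85),([.7043,.026,.269],-24.85)):
  t,w=rowto(ob,p,down(a)); print(t,w)
```

```text
scene [    0     0   311   223 38114] [0.216 0.168 0.2  ] [0.95  0.515 0.461]
scene [  435     0   205   301 38136] [ 0.506 -0.42   0.2  ] [0.95  0.059 0.481]
scene [625 332  15  35 310] [ 0.565 -0.46   0.2  ] [ 0.578 -0.444  0.232]
[]
top [  0   0  15  21 172] [0.893 0.416 0.2  ] [0.923 0.433 0.218]
top [  79    0  172   69 6210] [0.628 0.04  0.678] [0.662 0.12  0.7  ]
top [  311     0   329   179 29533] [ 0.661 -0.446  0.2  ] [0.92  0.003 0.536]
top [    0   157   187   323 30933] [0.273 0.176 0.2  ] [0.701 0.428 0.516]
top [635 271   5  18  59] [ 0.512 -0.379  0.293] [ 0.532 -0.373  0.303]
[[  0  82]
 [  0  83]
 [  0  84]
 ...
 [ 68 206]
 [ 68 207]
 [ 68 208]]
[-0.285 -0.005 -0.359] [ 0.001 -0.781 -0.   ]
[-0.669 -0.005 -0.404] [ 0.001 -0.781 -0.   ]
[-0.669  0.136 -0.404] [ 0.001 -0.781 -0.   ]
```

Run:
```python
from h import *
np.set_printoptions(precision=3,suppress=True)
d=dict(np.load('/tmp/top0.npz')); P=pts(d); ok=d['z_map']>0
for uv in [(85,3),(110,3),(205,60),(150,40),(235,3),(245,15)]: print(uv,P[uv[1],uv[0]])
print('wrist up?')
for n in('scene','top'):
    d=dict(np.load(f'/tmp/{n}0.npz')); P=pts(d); ok=d['z_map']>0
    for c in ([.482,.054],[.704,.026]):
      for h in (.15,.3,.4):
        m=ok&(P[...,2]>h)&(P[...,2]<.66); q=P[m]; D=np.linalg.norm(q[:,:2]-c,axis=1); i=D.argmin(); print(n,c,h,D[i],q[i])
cv2.imwrite('pics/tb.png',cv2.convertScaleAbs(cv2.resize(d['frame'][0:130,60:300],None,fx=3,fy=3),alpha=3))
```

```text
(85, 3) [0.661 0.118 0.68 ]
(110, 3) [0.653 0.101 0.694]
(205, 60) [0.629 0.06  0.689]
(150, 40) [ 0.957  0.287 -0.001]
(235, 3) [0.653 0.046 0.693]
(245, 15) [0.983 0.114 0.034]
wrist up?
scene [0.482, 0.054] 0.15 0.20674182751933617 [0.385 0.236 0.382]
scene [0.482, 0.054] 0.3 0.20674182751933617 [0.385 0.236 0.382]
scene [0.482, 0.054] 0.4 0.20682496396530817 [0.369 0.227 0.438]
scene [0.704, 0.026] 0.15 0.19528526916126482 [ 0.872 -0.074  0.203]
scene [0.704, 0.026] 0.3 0.19681121896076453 [ 0.88  -0.062  0.301]
scene [0.704, 0.026] 0.4 0.22017155846148792 [ 0.869 -0.119  0.401]
top [0.482, 0.054] 0.15 0.20693309818232347 [0.391 0.24  0.509]
top [0.482, 0.054] 0.3 0.20693309818232347 [0.391 0.24  0.509]
top [0.482, 0.054] 0.4 0.20693309818232347 [0.391 0.24  0.509]
top [0.704, 0.026] 0.15 0.19572269650074006 [ 0.874 -0.071  0.275]
top [0.704, 0.026] 0.3 0.1978856753260657 [ 0.865 -0.088  0.3  ]
top [0.704, 0.026] 0.4 0.24667517380222398 [ 0.758 -0.215  0.461]
```

View pics/tb.png

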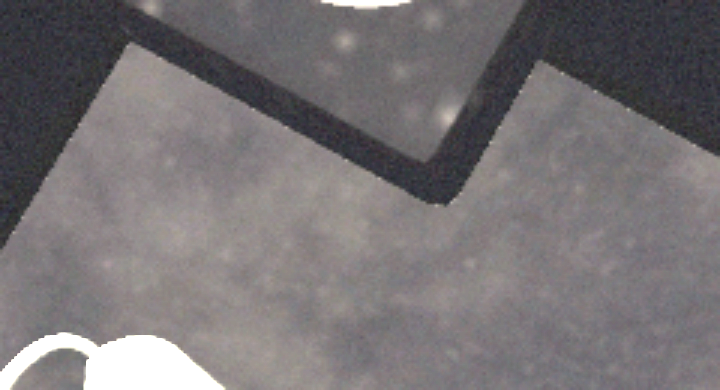

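A thin overhead fixture near (0.63..0.66, 0.05..0.12) sits at z≈0.69, so I'll keep the arm low there. I'll route away from the faucet, which is at about x 0.51, y -0.38.

Request:
send_rows(steps=[{"tx":-0.03,"tz":-0.04,"ry":-0.1,"gripper":0.09},{"tx":-0.055,"tz":-0.075,"ry":-0.2,"gripper":0.09},{"tx":-0.08,"tz":-0.11,"ry":-0.3,"gripper":0.09},{"tx":-0.105,"tz":-0.145,"ry":-0.4,"gripper":0.09},{"tx":-0.13,"tz":-0.18,"ry":-0.5,"gripper":0.09},{"tx":-0.155,"tz":-0.215,"ry":-0.6,"gripper":0.09},{"tx":-0.18,"tz":-0.25,"ry":-0.7,"gripper":0.09},{"tx":-0.205,"tz":-0.285,"ry":-0.78,"gripper":0.09}])

```text
invalid input at $.steps[0]: expected keys gripper, tx, ty, tz, rx, ry, rz
```

Run:
```python
from h import *
np.set_printoptions(precision=4,suppress=True)
ob=get_obs(); print(ob['clock'],ob['tool_pos'],ob['qpos'],ob['force'])
for p in ([.36,-.15,.40],[.52,-.03,.36],[.7043,.026,.36]):
  t,w=rowto(ob,p,down(-24.85)); print(t,w)
```

```text
0.15 [ 0.2176 -0.5857  0.4041] [ 1.1124  0.4351  0.025   1.5739 -0.0116  1.134  -0.0751] [-0.0916  0.4037  0.134 ]
[-0.2852  0.0045 -0.3588] [ 0.0011 -0.7814 -0.0004]
[-0.477   0.0446 -0.4156] [ 0.0011 -0.7814 -0.0004]
[-0.6692  0.0446 -0.4039] [ 0.0011 -0.7814 -0.0004]
```

Request:
send_rows(steps=[{"tx":-0.025,"ty":0,"tz":-0.032,"rx":0,"ry":-0.1,"rz":0,"gripper":0.09},{"tx":-0.05,"ty":0,"tz":-0.065,"rx":0,"ry":-0.2,"rz":0,"gripper":0.09},{"tx":-0.075,"ty":0,"tz":-0.098,"rx":0,"ry":-0.3,"rz":0,"gripper":0.09},{"tx":-0.1,"ty":0,"tz":-0.13,"rx":0,"ry":-0.4,"rz":0,"gripper":0.09},{"tx":-0.13,"ty":0,"tz":-0.16,"rx":0,"ry":-0.5,"rz":0,"gripper":0.09},{"tx":-0.155,"ty":0,"tz":-0.195,"rx":0,"ry":-0.6,"rz":0,"gripper":0.09},{"tx":-0.18,"ty":0,"tz":-0.23,"rx":0,"ry":-0.7,"rz":0,"gripper":0.09},{"tx":-0.205,"ty":0,"tz":-0.262,"rx":0,"ry":-0.78,"rz":0,"gripper":0.09}])

```text
clock: 0.82
tool_pos: [0.3177, -0.2691, 0.4047]
eef_rot: [[-0.417, -0.0, 0.909], [-0.909, -0.0, -0.417], [0.0, -1.0, -0.0]]
force: [0.4, 0.2, 0.4]
width: 0.0904
```

Run:
```python
from h import *
np.set_printoptions(precision=4,suppress=True)
ob=get_obs(); print(ob['clock'],ob['tool_pos'],ob['qpos'],ob['force'])
for p in ([.36,-.15,.40],[.52,-.03,.36],[.7043,.026,.36]):
  t,w=rowto(ob,p,down(-24.85)); print(t,w)
```

```text
0.8167 [ 0.3177 -0.2691  0.4047] [ 0.8399  0.1134 -0.2895  2.026   0.0388  1.0072  0.1014] [0.3783 0.196  0.3527]
[-0.1259  0.0046 -0.0112] [0.0001 0.0036 0.0004]
[-0.3017  0.0445  0.0842] [0.0001 0.0036 0.0004]
[-0.4294  0.0445  0.2284] [0.0001 0.0036 0.0004]
```

Request:
send_rows(steps=[{"tx":-0.04,"ty":0,"tz":0,"rx":0,"ry":0,"rz":0,"gripper":0.09},{"tx":-0.08,"ty":0,"tz":0,"rx":0,"ry":0,"rz":0,"gripper":0.09},{"tx":-0.12,"ty":0,"tz":0.005,"rx":0,"ry":0,"rz":0,"gripper":0.09},{"tx":-0.155,"ty":0.005,"tz":0.02,"rx":0,"ry":0,"rz":0,"gripper":0.09},{"tx":-0.19,"ty":0.01,"tz":0.04,"rx":0,"ry":0,"rz":0,"gripper":0.09},{"tx":-0.225,"ty":0.015,"tz":0.06,"rx":0,"ry":0,"rz":0,"gripper":0.09},{"tx":-0.26,"ty":0.02,"tz":0.08,"rx":0,"ry":0,"rz":0,"gripper":0.09},{"tx":-0.295,"ty":0.03,"tz":0.1,"rx":0,"ry":0,"rz":0,"gripper":0.09}])

```text
clock: 1.48
tool_pos: [0.5345, -0.0444, 0.375]
eef_rot: [[-0.422, 0.001, 0.907], [-0.907, -0.0, -0.422], [-0.0, -1.0, 0.001]]
force: [0.3, -0.3, 0.2]
width: 0.0903
```

Run:
```python
from h import *
np.set_printoptions(precision=4,suppress=True)
ob=get_obs(); print(ob['clock'],ob['tool_pos'],ob['qpos'],ob['force'])
for p in ([.7043,.026,.36],):
  t,w=rowto(ob,p,down(-24.85)); print(t,w)
```

```text
1.4833 [ 0.5345 -0.0444  0.375 ] [ 0.3451  0.3651 -0.4748  1.7995  0.1931  1.0215 -0.6396] [ 0.3308 -0.2647  0.1607]
[-0.1355  0.0152  0.1242] [-0.0013 -0.0019 -0.0002]
```

Request:
send_rows(steps=[{"tx":-0.03,"ty":0.003,"tz":0.027,"rx":0,"ry":0,"rz":0,"gripper":0.09},{"tx":-0.06,"ty":0.006,"tz":0.054,"rx":0,"ry":0,"rz":0,"gripper":0.09},{"tx":-0.09,"ty":0.01,"tz":0.08,"rx":0,"ry":0,"rz":0,"gripper":0.09},{"tx":-0.12,"ty":0.013,"tz":0.11,"rx":0,"ry":0,"rz":0,"gripper":0.09},{"tx":-0.135,"ty":0.015,"tz":0.124,"rx":0,"ry":0,"rz":0,"gripper":0.09},{"tx":-0.135,"ty":0.015,"tz":0.124,"rx":0,"ry":0,"rz":0,"gripper":0.09}])

```text
clock: 1.98
tool_pos: [0.7051, 0.0271, 0.3575]
eef_rot: [[-0.419, -0.001, 0.908], [-0.908, 0.002, -0.419], [-0.002, -1.0, -0.001]]
force: [-1.5, 0.3, 0.5]
width: 0.0899
```

Run:
```python
from h import *
np.set_printoptions(precision=4,suppress=True)
ob=get_obs(); print(ob['clock'],ob['tool_pos'],ob['qpos'],ob['force'])
for p in ([.7043,.026,.269],):
  t,w=rowto(ob,p,down(-24.85)); print(t,w)
snap('wrist','w1.png')
```

```text
1.9833 [0.7051 0.0271 0.3575] [ 0.1366  0.6442 -0.4283  1.3783  0.271   1.1775 -0.7522] [-1.5496  0.2677  0.4865]
[ 0.0015  0.0885 -0.0001] [ 0.0015  0.0011 -0.0016]
```

View pics/w1.png

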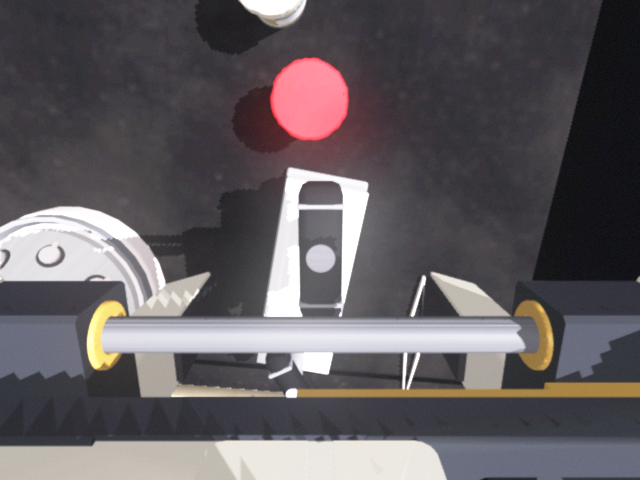

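The handle lies parallel to the finger pads, with its disc at (320,257), on the centre line between the jaws. I'll cross-check the disc position and then descend.

Run:
```python
from h import *
np.set_printoptions(precision=4,suppress=True)
d=dict(np.load('/tmp/w1.npz'));K=d['camera_matrix'];R=d['attitude'];o=d['origin']
f=d['frame'];sub=f[235:280,295:345].min(-1)
m=((sub>90)).astype(np.uint8);c,l,s,cc=cv2.connectedComponentsWithStats(m)
for i in range(1,c):
    if s[i,4]>60:
        uv=cc[i]+[295,235];r=R@np.linalg.inv(K)@np.array([uv[0],uv[1],1.]);print(uv,s[i],o+r*(.123-o[2])/r[2])
P=pts(d)
m=(P[...,2]>.117)&(P[...,2]<.13);m[:170]=0;m[308:]=0;m[:,:280]=0;m[:,360:]=0
r=cv2.minAreaRect((P[m][:,:2]*1000).astype(np.float32));print(m.sum(),r)
```

```text
[319.9655 257.1667] [   0    0   50   45 2142] [0.7039 0.026  0.123 ]
5397 ((705.8240966796875, 30.458072662353516), (73.30741119384766, 26.705785751342773), 65.20690155029297)
```

Request:
send_rows(steps=[{"tx":0.0015,"ty":0.025,"tz":0,"rx":0,"ry":0,"rz":0,"gripper":0.09},{"tx":0.0015,"ty":0.05,"tz":0,"rx":0,"ry":0,"rz":0,"gripper":0.09},{"tx":0.0015,"ty":0.07,"tz":0,"rx":0,"ry":0,"rz":0,"gripper":0.09},{"tx":0.0015,"ty":0.088,"tz":0,"rx":0,"ry":0,"rz":0,"gripper":0.09},{"tx":0.0015,"ty":0.088,"tz":0,"rx":0,"ry":0,"rz":0,"gripper":0.09}])

```text
clock: 2.45
tool_pos: [0.6994, 0.0217, 0.2678]
eef_rot: [[-0.422, -0.007, 0.907], [-0.907, -0.002, -0.422], [0.004, -1.0, -0.006]]
force: [-1.3, 0.8, -1.1]
width: 0.0903
```

Run:
```python
from h import *
np.set_printoptions(precision=4,suppress=True)
ob=get_obs(); print(ob['clock'],ob['tool_pos'],ob['qpos'],ob['force'])
t,w=rowto(ob,[.7043,.026,.269],down(-24.85)); print(t,w)
```

```text
2.45 [0.6994 0.0217 0.2678] [ 0.1358  0.7163 -0.4068  1.4816  0.3112  1.015  -0.7841] [-1.3267  0.8109 -1.1254]
[-0.006  -0.0012  0.0026] [ 0.0055 -0.002   0.0043]
```

Request:
send_rows(steps=[{"tx":0,"ty":0,"tz":0,"rx":0,"ry":0,"rz":0,"gripper":0.09},{"tx":0,"ty":0,"tz":0,"rx":0,"ry":0,"rz":0,"gripper":0.09},{"tx":0,"ty":0,"tz":0,"rx":0,"ry":0,"rz":0,"gripper":0.09}])

```text
clock: 2.7
tool_pos: [0.702, 0.0229, 0.2737]
eef_rot: [[-0.422, 0.003, 0.907], [-0.907, 0.0, -0.422], [-0.001, -1.0, 0.002]]
force: [-0.8, -0.8, -0.1]
width: 0.0901
```

Run:
```python
from h import *
np.set_printoptions(precision=4,suppress=True)
ob=get_obs(); print(ob['clock'],ob['tool_pos'],ob['qpos'],ob['force'])
t,w=rowto(ob,[.7043,.026,.269],down(-24.85)); print(t,w)
```

```text
2.7 [0.702  0.0229 0.2737] [ 0.1353  0.7117 -0.4088  1.4743  0.3106  1.0172 -0.7836] [-0.7565 -0.7678 -0.051 ]
[-0.0038  0.0047  0.0008] [-0.0023 -0.0017 -0.0012]
```

Request:
send_rows(steps=[{"tx":-0.003,"ty":0.004,"tz":0,"rx":0,"ry":0,"rz":0,"gripper":0.09},{"tx":-0.003,"ty":0.004,"tz":0,"rx":0,"ry":0,"rz":0,"gripper":0.09},{"tx":-0.003,"ty":0.004,"tz":0,"rx":0,"ry":0,"rz":0,"gripper":0.09},{"tx":-0.003,"ty":0.004,"tz":0,"rx":0,"ry":0,"rz":0,"gripper":0.09}])

```text
clock: 3.03
tool_pos: [0.7029, 0.0259, 0.2679]
eef_rot: [[-0.421, 0.0, 0.907], [-0.907, -0.0, -0.421], [-0.0, -1.0, 0.0]]
force: [0.1, -0.1, -0.3]
width: 0.0902
```

Run:
```python
from h import *
np.set_printoptions(precision=4,suppress=True)
ob=get_obs(); print(ob['clock'],ob['tool_pos'],ob['qpos'],ob['force'])
t,w=rowto(ob,[.7043,.026,.269],down(-24.85)); print(t,w)
```

```text
3.0333 [0.7029 0.0259 0.2679] [ 0.1296  0.7196 -0.4069  1.4747  0.3129  1.0117 -0.7886] [ 0.1447 -0.0567 -0.2872]
[-0.0007 -0.0011  0.0012] [-0.0002 -0.0012 -0.    ]
```

Aligned within about 1 mm. Closing the gripper.

Request:
send_rows(steps=[{"tx":-0.0005,"ty":0,"tz":0.001,"rx":0,"ry":0,"rz":0,"gripper":0.01},{"tx":-0.0005,"ty":0,"tz":0.001,"rx":0,"ry":0,"rz":0,"gripper":0.01},{"tx":-0.0005,"ty":0,"tz":0.001,"rx":0,"ry":0,"rz":0,"gripper":0.01},{"tx":-0.0005,"ty":0,"tz":0.001,"rx":0,"ry":0,"rz":0,"gripper":0.01},{"tx":-0.0005,"ty":0,"tz":0.001,"rx":0,"ry":0,"rz":0,"gripper":0.01},{"tx":-0.0005,"ty":0,"tz":0.001,"rx":0,"ry":0,"rz":0,"gripper":0.01}], grip_force=45)

```text
clock: 3.53
tool_pos: [0.704, 0.0258, 0.2677]
eef_rot: [[-0.421, -0.0, 0.907], [-0.907, -0.0, -0.421], [0.0, -1.0, 0.0]]
force: [-0.5, 1.0, -0.4]
width: 0.0547
```

Run:
```python
from h import *
np.set_printoptions(precision=4,suppress=True)
ob=get_obs(); print(ob['clock'],ob['tool_pos'],ob['force'],ob['wrist_torque'],ob['width'])
```

```text
3.5333 [0.704  0.0258 0.2677] [-0.5102  1.0209 -0.382 ] [-0.0343 -0.0969 -0.042 ] 0.054702302651796667
```

Request:
send_rows(steps=[{"tx":0,"ty":0,"tz":0,"rx":0,"ry":0,"rz":0,"gripper":0.01},{"tx":0,"ty":0,"tz":0,"rx":0,"ry":0,"rz":0,"gripper":0.01},{"tx":0,"ty":0,"tz":0,"rx":0,"ry":0,"rz":0,"gripper":0.01},{"tx":0,"ty":0,"tz":0,"rx":0,"ry":0,"rz":0,"gripper":0.01},{"tx":0,"ty":0,"tz":0,"rx":0,"ry":0,"rz":0,"gripper":0.01},{"tx":0,"ty":0,"tz":0,"rx":0,"ry":0,"rz":0,"gripper":0.01},{"tx":0,"ty":0,"tz":0,"rx":0,"ry":0,"rz":0,"gripper":0.01}])

```text
clock: 4.12
tool_pos: [0.704, 0.0258, 0.2678]
eef_rot: [[-0.421, 0.0, 0.907], [-0.907, -0.0, -0.421], [0.0, -1.0, 0.0]]
force: [-0.3, 0.2, 0.8]
width: 0.0254
```

Run:
```python
from h import *
np.set_printoptions(precision=4,suppress=True)
ob=get_obs(); print(ob['clock'],ob['tool_pos'],ob['force'],ob['wrist_torque'],ob['width'])
```

```text
4.1167 [0.704  0.0258 0.2678] [-0.2648  0.2058  0.7947] [-0.0292 -0.0266 -0.0565] 0.025372015165564185
```

Request:
send_rows(steps=[{"tx":0,"ty":-0.005,"tz":0,"rx":0,"ry":0,"rz":0,"gripper":0.01},{"tx":0,"ty":-0.015,"tz":0,"rx":0,"ry":0,"rz":0,"gripper":0.01},{"tx":0,"ty":-0.03,"tz":0,"rx":0,"ry":0,"rz":0,"gripper":0.01},{"tx":0,"ty":-0.045,"tz":0,"rx":0,"ry":0,"rz":0,"gripper":0.01},{"tx":0,"ty":-0.06,"tz":0,"rx":0,"ry":0,"rz":0,"gripper":0.01},{"tx":0,"ty":-0.08,"tz":0,"rx":0,"ry":0,"rz":0,"gripper":0.01},{"tx":0,"ty":-0.1,"tz":0,"rx":0,"ry":0,"rz":0,"gripper":0.01},{"tx":0,"ty":-0.11,"tz":0,"rx":0,"ry":0,"rz":0,"gripper":0.01}])

```text
clock: 4.78
tool_pos: [0.7043, 0.026, 0.3814]
eef_rot: [[-0.421, 0.004, 0.907], [-0.907, 0.001, -0.421], [-0.002, -1.0, 0.003]]
force: [-0.6, 0.3, -1.8]
width: 0.0259
```

Run:
```python
from h import *
np.set_printoptions(precision=4,suppress=True)
ob=get_obs(); print(ob['clock'],ob['tool_pos'],ob['force'],ob['wrist_torque'],ob['width'],ob['qpos'])
t,w=rowto(ob,[.4815,.0545,.385],down(-21.6)); print(t,w)
snap('scene','s1.png');snap('top','t1.png');snap('wrist','w2.png')
```

```text
4.7833 [0.7043 0.026  0.3814] [-0.6413  0.3003 -1.8019] [-0.0365 -0.1228  0.0142] 0.02590517128848731 [ 0.1383  0.6239 -0.431   1.3535  0.2634  1.2168 -0.7463]
[ 0.0681 -0.0044 -0.214 ] [-0.003  -0.0581 -0.002 ]
```

View pics/s1.png

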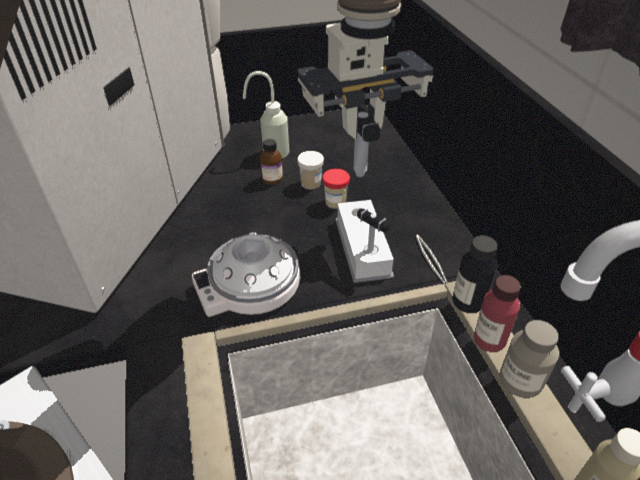

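The key is out and held upright, with the nose near (362,175) in the scene view. Next I'll put the wrist camera over the rotor for a close view of the socket.

Request:
send_rows(steps=[{"tx":0.02,"ty":0,"tz":-0.03,"rx":0,"ry":-0.01,"rz":0,"gripper":0.01},{"tx":0.04,"ty":0,"tz":-0.06,"rx":0,"ry":-0.02,"rz":0,"gripper":0.01},{"tx":0.06,"ty":0,"tz":-0.09,"rx":0,"ry":-0.03,"rz":0,"gripper":0.01},{"tx":0.08,"ty":0,"tz":-0.12,"rx":0,"ry":-0.04,"rz":0,"gripper":0.01},{"tx":0.1,"ty":0,"tz":-0.15,"rx":0,"ry":-0.05,"rz":0,"gripper":0.01},{"tx":0.12,"ty":0,"tz":-0.18,"rx":0,"ry":-0.057,"rz":0,"gripper":0.01},{"tx":0.135,"ty":0,"tz":-0.2,"rx":0,"ry":-0.057,"rz":0,"gripper":0.01},{"tx":0.148,"ty":0,"tz":-0.214,"rx":0,"ry":-0.057,"rz":0,"gripper":0.01}])

```text
clock: 5.6
tool_pos: [0.4444, -0.0186, 0.3764]
eef_rot: [[-0.369, -0.003, 0.929], [-0.929, -0.001, -0.369], [0.002, -1.0, -0.003]]
force: [0.9, -1.2, -1.8]
width: 0.0255
```

Request:
send_rows(steps=[{"tx":0,"ty":0,"tz":0,"rx":0,"ry":0,"rz":0,"gripper":0.01},{"tx":0,"ty":0,"tz":0,"rx":0,"ry":0,"rz":0,"gripper":0.01},{"tx":0,"ty":0,"tz":0,"rx":0,"ry":0,"rz":0,"gripper":0.01},{"tx":0,"ty":0,"tz":0,"rx":0,"ry":0,"rz":0,"gripper":0.01}])

```text
clock: 5.93
tool_pos: [0.4482, -0.0181, 0.3774]
eef_rot: [[-0.369, -0.0, 0.929], [-0.929, 0.001, -0.369], [-0.0, -1.0, -0.0]]
force: [-0.2, -0.2, -1.5]
width: 0.0256
```

Run:
```python
from h import *
np.set_printoptions(precision=4,suppress=True)
ob=get_obs(); print(ob['clock'],ob['tool_pos'],ob['force'],ob['wrist_torque'],ob['width'],ob['qpos'])
snap('scene','s2.png');snap('top','t2.png');snap('wrist','w3.png')
```

```text
5.9333 [ 0.4482 -0.0181  0.3774] [-0.2146 -0.1949 -1.5348] [-0.0163 -0.0938 -0.0076] 0.025592063077064714 [ 0.373   0.2263 -0.5289  1.9857  0.1375  0.9642 -0.6012]
```

View pics/w3.png

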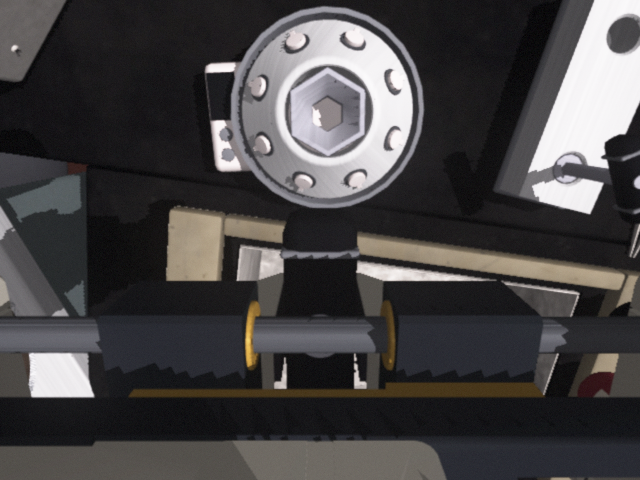

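View pics/s2.png

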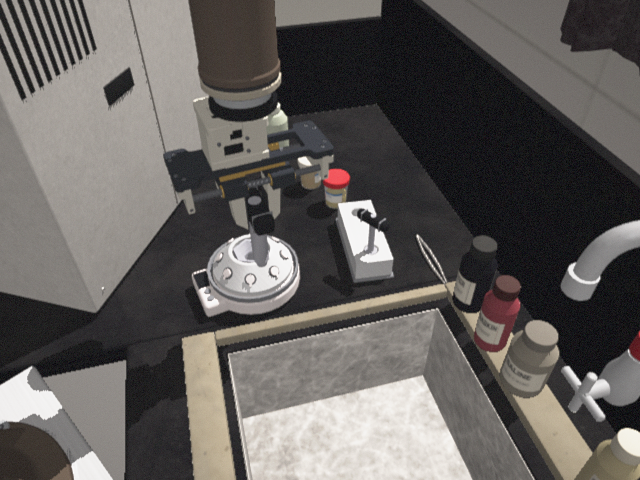

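The wrist view shows the hex mouth around (329,112) and its floor near (327,114). I'll zoom in to measure it.

Run:
```python
from h import *
f=cv2.imread('pics/w3.png')
cv2.imwrite('pics/w3c.png',cv2.resize(f[57:167,274:384],None,fx=5,fy=5,interpolation=cv2.INTER_CUBIC))
```

```text
(no output)
```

View pics/w3c.png

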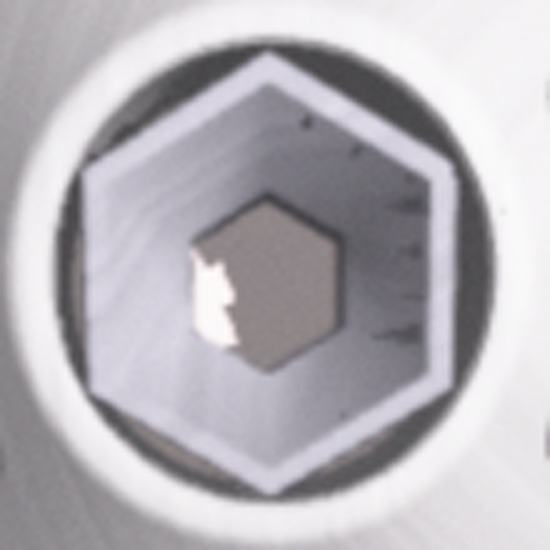

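Run:
```python
from h import *
np.set_printoptions(precision=4,suppress=True)
d=dict(np.load('/tmp/w3.npz'));K=d['camera_matrix'];R=d['attitude'];o=d['origin']
def onp(uv,h):
    r=R@np.linalg.inv(K)@np.array([uv[0],uv[1],1.]); return (o+r*(h-o[2])/r[2])[:2]
def go(V,h,n):
    V=np.array([onp(np.array(v)/5+[274,57]-.4,h) for v in V]);c=V.mean(0)
    a=np.degrees(np.arctan2(*(V-c).T[::-1]));print(n,c,np.linalg.norm(V-c,axis=1),(a-30)%60)
go([(267,52),(456,168),(452,385),(270,493),(90,388),(83,170)],.076,'rim')
go([(267,195),(343,238),(342,328),(267,373),(193,330),(190,248)],.034,'floor')
# ring centre: outer circle dark gap
f=d['frame'];P=pts(d);print('hub z',P[112,285],P[112,372],'floor z',P[118,330])
m=(P[...,2]>.073)&(P[...,2]<.084);m[:60]=0;m[165:]=0;m[:,:275]=0;m[:,:]&=True;m[:,385:]=0
c,r=cv2.minEnclosingCircle((P[m][:,:2]*1000).astype(np.float32));print(c,r)
# held key handle in this picture: disc/edges; and check scene cam for the shank
s=dict(np.load('/tmp/s2.npz'));f=s['frame'];cv2.imwrite('pics/s2c.png',cv2.resize(f[180:280,200:310],None,fx=6,fy=6,interpolation=cv2.INTER_CUBIC))
t=dict(np.load('/tmp/t2.npz'));cv2.imwrite('pics/t2.png',t['frame'])
```

```text
rim [0.4819 0.0543] [0.0288 0.0288 0.029  0.0288 0.0287 0.0289] [39.4202 38.1943 39.4453 38.8105 38.5877 39.2775]
floor [0.4823 0.0542] [0.0135 0.0138 0.0135 0.0133 0.0134 0.0133] [38.6842 39.5583 40.2016 38.7086 38.2312 43.2714]
hub z [0.4541 0.0659 0.0636] [0.5099 0.0434 0.0787] floor z [0.4833 0.0504 0.0354]
(481.9902038574219, 54.32014083862305) 41.74618148803711
```

View pics/s2c.png

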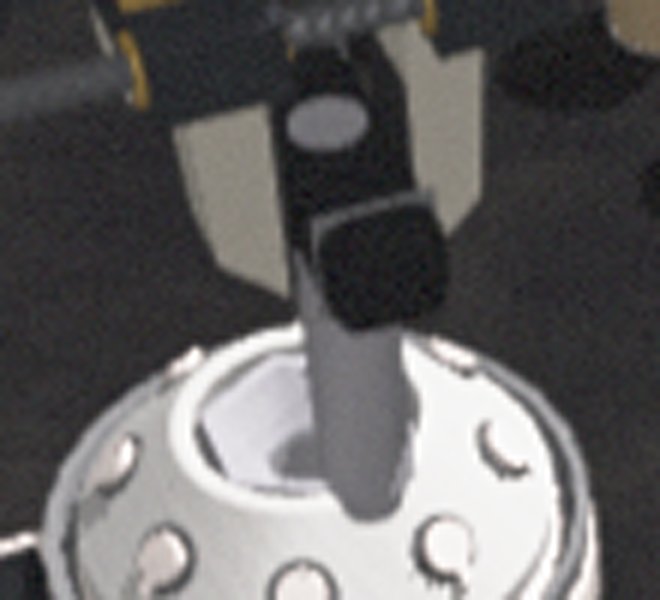

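View pics/t2.png

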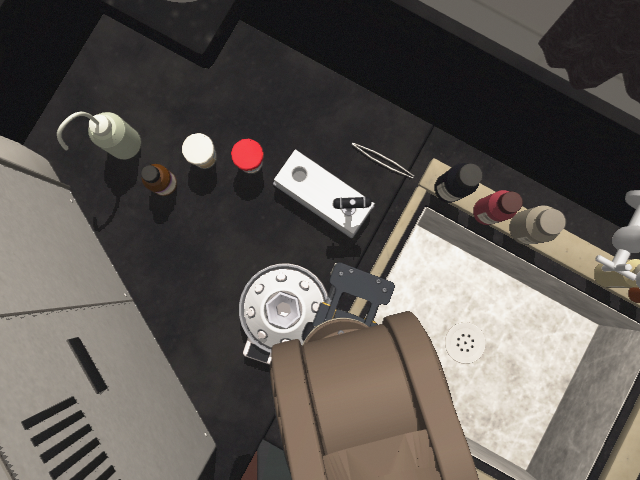

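Run:
```python
from h import *
np.set_printoptions(precision=2,suppress=True)
s=dict(np.load('/tmp/s2.npz'));K=s['camera_matrix'];R=s['attitude'];o=s['origin']
def pr(p):
    q=K@R.T@(np.array(p)-o);uv=q[:2]/q[2];return ((uv+.42-[200,180])*6)
for h in (.12,.13,.14,.16,.18,.20,.22,.2325): print(h,pr([.4482,-.0181,h]))
g=cv2.cvtColor(s['frame'],cv2.COLOR_BGR2GRAY).astype(int)
for v in (240,244,248,252,256): print(v,(v-180)*6+3,g[v,245:278])
```

```text
0.12 [371.63 503.05]
0.13 [368.14 472.62]
0.14 [364.59 441.62]
0.16 [357.29 377.88]
0.18 [349.7  311.68]
0.2 [341.82 242.9 ]
0.22 [333.63 171.36]
0.2325 [328.34 125.18]
240 363 [219 216 212 216 217 216 125 107 111 117 117 119 121 117 119 118 115 111
 109 106 102 112 201 250 247 247 243 225 184 185 180 224 234]
244 387 [205 198 193 190 189 187 144 109 106 116 117 118 118 119 117 117 114 109
 112 109 102 103 105 143 215 247 247 245 245 246 246 247 247]
248 411 [209 206 195 188 188 186 180 120 109 112 115 117 123 118 115 117 113 115
 110 113  99 100 100 110 132 228 247 246 245 245 245 245 245]
252 435 [211 208 195 171 148 135 133 119 108 119 114 119 120 118 114 113 112 115
 110 109 103  93 103 172 232 248 247 246 245 244 243 244 245]
256 459 [162 148 136 111 109 109 115 112 104 112 117 117 119 116 115 113 114 115
 108 107 105 107 146 177 248 245 243 243 243 244 244 244 245]
```

Key upright in the gripper: the top disc, shank and nose all match the projection within about 0.5 px. The socket measures (0.482, 0.0543) with a flat at -21.0°, and the rim and floor fits agree within 0.5 mm. Moving over it.

Run:
```python
from h import *
np.set_printoptions(precision=4,suppress=True)
ob=get_obs()
t,w=rowto(ob,[.482,.0543,.37],down(-21)); print(t,w)
```

```text
[-0.0797  0.0075  0.0048] [ 0.0005 -0.0111 -0.0004]
```

Request:
send_rows(steps=[{"tx":-0.02,"ty":0,"tz":0.001,"rx":0,"ry":-0.003,"rz":0,"gripper":0.01},{"tx":-0.04,"ty":0.002,"tz":0.002,"rx":0,"ry":-0.006,"rz":0,"gripper":0.01},{"tx":-0.06,"ty":0.004,"tz":0.003,"rx":0,"ry":-0.01,"rz":0,"gripper":0.01},{"tx":-0.073,"ty":0.006,"tz":0.004,"rx":0,"ry":-0.011,"rz":0,"gripper":0.01},{"tx":-0.08,"ty":0.0075,"tz":0.005,"rx":0,"ry":-0.011,"rz":0,"gripper":0.01},{"tx":-0.08,"ty":0.0075,"tz":0.005,"rx":0,"ry":-0.011,"rz":0,"gripper":0.01},{"tx":-0.08,"ty":0.0075,"tz":0.005,"rx":0,"ry":-0.011,"rz":0,"gripper":0.01},{"tx":-0.08,"ty":0.0075,"tz":0.005,"rx":0,"ry":-0.011,"rz":0,"gripper":0.01}])

```text
clock: 6.75
tool_pos: [0.4816, 0.0534, 0.37]
eef_rot: [[-0.36, -0.001, 0.933], [-0.933, -0.001, -0.36], [0.001, -1.0, -0.0]]
force: [-0.6, -0.8, -1.0]
width: 0.0258
```

Run:
```python
from h import *
np.set_printoptions(precision=4,suppress=True)
ob=get_obs(); print(ob['clock'],ob['tool_pos'],ob['force'],ob['wrist_torque'],ob['width'],ob['qpos'])
t,w=rowto(ob,[.482,.0543,.37],down(-21)); print(t,w)
snap('scene','s3.png')
s=dict(np.load('/tmp/s3.npz'));f=s['frame'];cv2.imwrite('pics/s3c.png',cv2.resize(f[180:280,200:310],None,fx=6,fy=6,interpolation=cv2.INTER_CUBIC))
```

```text
6.75 [0.4816 0.0534 0.37  ] [-0.6111 -0.7907 -0.9726] [-0.0128 -0.0021 -0.0041] 0.025849655449136675 [ 0.2259  0.2995 -0.5517  1.9174  0.1883  0.9763 -0.7801]
[-0.001   0.      0.0001] [ 0.0004 -0.0014  0.0009]
```

View pics/s3c.png

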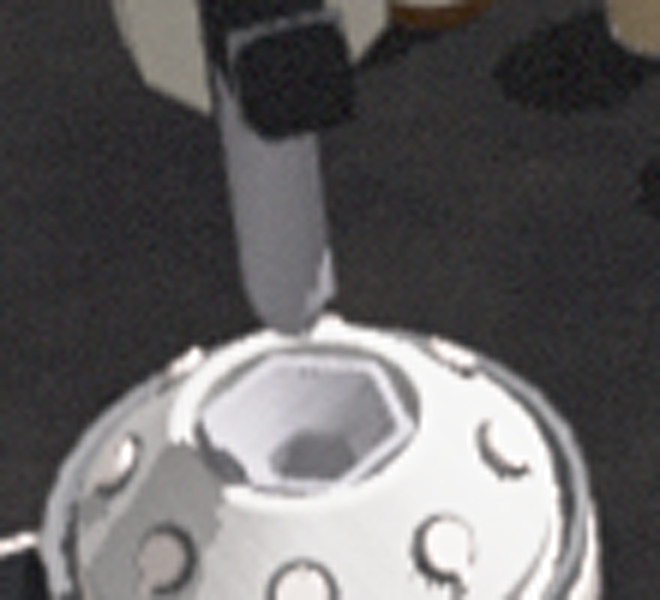

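The nose hangs above the socket mouth on line. I'll descend to the flare.

Request:
send_rows(steps=[{"tx":-0.0007,"ty":0.01,"tz":0,"rx":0,"ry":0,"rz":0,"gripper":0.01},{"tx":-0.0007,"ty":0.02,"tz":0,"rx":0,"ry":0,"rz":0,"gripper":0.01},{"tx":-0.0007,"ty":0.03,"tz":0,"rx":0,"ry":0,"rz":0,"gripper":0.01},{"tx":-0.0007,"ty":0.04,"tz":0,"rx":0,"ry":0,"rz":0,"gripper":0.01},{"tx":-0.0007,"ty":0.045,"tz":0,"rx":0,"ry":0,"rz":0,"gripper":0.01},{"tx":-0.0007,"ty":0.045,"tz":0,"rx":0,"ry":0,"rz":0,"gripper":0.01},{"tx":-0.0007,"ty":0.045,"tz":0,"rx":0,"ry":0,"rz":0,"gripper":0.01}])

```text
clock: 7.38
tool_pos: [0.4819, 0.055, 0.3248]
eef_rot: [[-0.359, -0.001, 0.933], [-0.933, 0.0, -0.359], [0.0, -1.0, -0.001]]
force: [-0.1, 0.7, -1.1]
width: 0.0256
```

Run:
```python
from h import *
np.set_printoptions(precision=4,suppress=True)
ob=get_obs(); print(ob['clock'],ob['tool_pos'],ob['force'],ob['wrist_torque'],ob['width'],ob['qpos'])
t,w=rowto(ob,[.482,.0543,.292],down(-21)); print(t,w)
```

```text
7.3833 [0.4819 0.055  0.3248] [-0.1231  0.6999 -1.0832] [ 0.0022 -0.0854  0.0219] 0.025605030661034166 [ 0.2011  0.356  -0.5362  1.9723  0.2338  0.8745 -0.8257]
[0.0006 0.0328 0.0003] [ 0.001  -0.0003  0.0004]
```

Request:
send_rows(steps=[{"tx":0.0005,"ty":0.005,"tz":0,"rx":0,"ry":0,"rz":0,"gripper":0.01},{"tx":0.0005,"ty":0.01,"tz":0,"rx":0,"ry":0,"rz":0,"gripper":0.01},{"tx":0.0005,"ty":0.015,"tz":0,"rx":0,"ry":0,"rz":0,"gripper":0.01},{"tx":0.0005,"ty":0.018,"tz":0,"rx":0,"ry":0,"rz":0,"gripper":0.01},{"tx":0.0005,"ty":0.018,"tz":0,"rx":0,"ry":0,"rz":0,"gripper":0.01},{"tx":0.0005,"ty":0.018,"tz":0,"rx":0,"ry":0,"rz":0,"gripper":0.01}])

```text
clock: 7.88
tool_pos: [0.4818, 0.0545, 0.307]
eef_rot: [[-0.359, -0.0, 0.933], [-0.933, -0.0, -0.359], [0.0, -1.0, -0.0]]
force: [0.5, 0.0, -0.8]
width: 0.0258
```

Run:
```python
from h import *
np.set_printoptions(precision=4,suppress=True)
ob=get_obs(); print(ob['clock'],ob['tool_pos'],ob['force'],ob['wrist_torque'],ob['width'],ob['qpos'])
t,w=rowto(ob,[.482,.0543,.292],down(-21)); print(t,w)
```

```text
7.8833 [0.4818 0.0545 0.307 ] [ 0.4534  0.0092 -0.757 ] [-0.0123 -0.0783  0.0127] 0.025820667184966745 [ 0.1914  0.379  -0.5269  1.993   0.2539  0.8337 -0.8438]
[0.0001 0.015  0.0003] [ 0.0003 -0.0005  0.0002]
```

The nose is about 13 mm into the straight socket and no side load shows. Continuing to the floor.

Request:
send_rows(steps=[{"tx":0,"ty":0.004,"tz":0,"rx":0,"ry":0,"rz":0,"gripper":0.01},{"tx":0,"ty":0.008,"tz":0,"rx":0,"ry":0,"rz":0,"gripper":0.01},{"tx":0,"ty":0.011,"tz":0,"rx":0,"ry":0,"rz":0,"gripper":0.01},{"tx":0,"ty":0.014,"tz":0,"rx":0,"ry":0,"rz":0,"gripper":0.01},{"tx":0,"ty":0.016,"tz":0,"rx":0,"ry":0,"rz":0,"gripper":0.01},{"tx":0,"ty":0.016,"tz":0,"rx":0,"ry":0,"rz":0,"gripper":0.01}])

```text
clock: 8.38
tool_pos: [0.4819, 0.0546, 0.2915]
eef_rot: [[-0.359, -0.0, 0.933], [-0.933, -0.0, -0.359], [0.0, -1.0, 0.0]]
force: [-2.5, -1.2, 5.0]
width: 0.0256
```

Run:
```python
from h import *
np.set_printoptions(precision=4,suppress=True)
ob=get_obs(); print(ob['clock'],ob['tool_pos'],ob['force'],ob['wrist_torque'],ob['width'],ob['qpos'])
t,w=rowto(ob,[.482,.0543,.292],down(-21)); print(t,w)
```

```text
8.3833 [0.4819 0.0546 0.2915] [-2.4743 -1.2373  4.9758] [-0.2863  0.3178  0.0392] 0.02559370800986107 [ 0.1808  0.4004 -0.5173  2.0095  0.273   0.7985 -0.8619]
[ 0.0002 -0.0005  0.0002] [-0.0001 -0.0005  0.0003]
```

Request:
send_rows(steps=[{"tx":0,"ty":0.001,"tz":0,"rx":0,"ry":0,"rz":0,"gripper":0.01},{"tx":0,"ty":0.002,"tz":0,"rx":0,"ry":0,"rz":0,"gripper":0.01},{"tx":0,"ty":0.002,"tz":0,"rx":0,"ry":0,"rz":0,"gripper":0.01}])

```text
clock: 8.63
tool_pos: [0.4823, 0.055, 0.2912]
eef_rot: [[-0.359, 0.002, 0.933], [-0.933, -0.0, -0.359], [-0.0, -1.0, 0.002]]
force: [-6.8, -1.7, 26.1]
width: 0.0261
```

Run:
```python
from h import *
np.set_printoptions(precision=4,suppress=True)
ob=get_obs(); print(ob['clock'],ob['tool_pos'],ob['force'],ob['wrist_torque'],ob['width'])
snap('scene','s4.png')
f=cv2.imread('pics/s4.png');cv2.imwrite('pics/s4c.png',cv2.resize(f[180:280,200:310],None,fx=6,fy=6,interpolation=cv2.INTER_CUBIC))
```

```text
8.6333 [0.4823 0.055  0.2912] [-6.8466 -1.7291 26.1156] [-0.4528  1.8377 -0.0256] 0.02611426302316238
```

View pics/s4c.png

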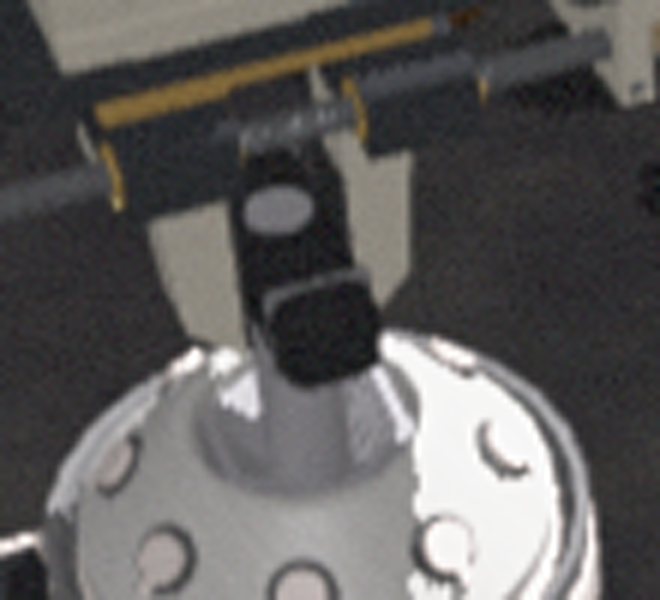

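The key stopped firmly on the floor at the expected height: TCP z was 0.291 and force rose to 26 N with no further travel. I'll relieve the press to a light one and start turning clockwise.

Request:
send_rows(steps=[{"tx":0,"ty":-0.001,"tz":0,"rx":0,"ry":0,"rz":0,"gripper":0.01},{"tx":0,"ty":-0.0015,"tz":0,"rx":0,"ry":0.05,"rz":0,"gripper":0.01},{"tx":0,"ty":-0.0015,"tz":0,"rx":0,"ry":0.1,"rz":0,"gripper":0.01},{"tx":0,"ty":-0.0015,"tz":0,"rx":0,"ry":0.15,"rz":0,"gripper":0.01},{"tx":0,"ty":-0.0015,"tz":0,"rx":0,"ry":0.2,"rz":0,"gripper":0.01},{"tx":0,"ty":-0.0015,"tz":0,"rx":0,"ry":0.25,"rz":0,"gripper":0.01},{"tx":0,"ty":-0.0015,"tz":0,"rx":0,"ry":0.3,"rz":0,"gripper":0.01},{"tx":0,"ty":-0.0015,"tz":0,"rx":0,"ry":0.3,"rz":0,"gripper":0.01}])

```text
clock: 9.35
tool_pos: [0.4823, 0.0544, 0.2914]
eef_rot: [[-0.621, 0.002, 0.784], [-0.784, -0.0, -0.621], [-0.001, -1.0, 0.002]]
force: [-0.8, -1.4, 6.0]
width: 0.0258
```

```bash
cat > st.py <<'E'
from h import *
np.set_printoptions(precision=4,suppress=True)
ob=get_obs(); z=ob['eef_rot'][:,2] if hasattr(ob['eef_rot'],'shape') else np.array(ob['eef_rot'])[:,2]
print(ob['clock'],ob['tool_pos'],np.array(ob['force']),ob['wrist_torque'],ob['width'],ob['qpos'])
a=np.arctan2(z[1],z[0]); print('cw turned since insert', np.radians(-21)-a)
print(*rowto(ob,[.482,.0545,.2915],down(np.degrees(a))))
E
python3 st.py
```

```text
9.35 [0.4823 0.0544 0.2914] [-0.7592 -1.3916  5.9576] [-0.3691  0.1342  0.0577] 0.025774965789795164 [ 0.1242  0.3879 -0.4426  2.0139  0.2322  0.7861 -1.1248]
cw turned since insert 0.30371680681651075
[ 0.0001 -0.0001 -0.0003] [-0.0016  0.     -0.0007]
```

Request:
send_rows(steps=[{"tx":0,"ty":0,"tz":0,"rx":0,"ry":0.06,"rz":0,"gripper":0.01},{"tx":0,"ty":0,"tz":0,"rx":0,"ry":0.12,"rz":0,"gripper":0.01},{"tx":0,"ty":0,"tz":0,"rx":0,"ry":0.18,"rz":0,"gripper":0.01},{"tx":0,"ty":0,"tz":0,"rx":0,"ry":0.24,"rz":0,"gripper":0.01},{"tx":0,"ty":0,"tz":0,"rx":0,"ry":0.3,"rz":0,"gripper":0.01},{"tx":0,"ty":0,"tz":0,"rx":0,"ry":0.36,"rz":0,"gripper":0.01},{"tx":0,"ty":0,"tz":0,"rx":0,"ry":0.42,"rz":0,"gripper":0.01},{"tx":0,"ty":0,"tz":0,"rx":0,"ry":0.48,"rz":0,"gripper":0.01}])

```text
clock: 10.02
tool_pos: [0.4823, 0.0543, 0.2914]
eef_rot: [[-0.913, 0.002, 0.409], [-0.409, -0.001, -0.913], [-0.001, -1.0, 0.001]]
force: [-1.1, -1.8, 7.2]
width: 0.0256
```

```bash
python3 st.py
```

```text
10.0167 [0.4823 0.0543 0.2914] [-1.1079 -1.7624  7.1952] [-0.5957  0.1661  0.1031] 0.02563080805653402 [ 0.0349  0.3718 -0.3267  2.021   0.1692  0.7726 -1.5424]
cw turned since insert 0.7834286066401315
[ 0.0002 -0.0001 -0.0003] [-0.0011  0.     -0.0013]
```

Request:
send_rows(steps=[{"tx":0,"ty":0,"tz":0,"rx":0,"ry":0.06,"rz":0,"gripper":0.01},{"tx":0,"ty":0,"tz":0,"rx":0,"ry":0.12,"rz":0,"gripper":0.01},{"tx":0,"ty":0,"tz":0,"rx":0,"ry":0.17,"rz":0,"gripper":0.01},{"tx":0,"ty":0,"tz":0,"rx":0,"ry":0.22,"rz":0,"gripper":0.01},{"tx":0,"ty":0,"tz":0,"rx":0,"ry":0.26,"rz":0,"gripper":0.01},{"tx":0,"ty":0,"tz":0,"rx":0,"ry":0.3,"rz":0,"gripper":0.01}])

```text
clock: 10.52
tool_pos: [0.4823, 0.0542, 0.2914]
eef_rot: [[-0.993, 0.002, 0.121], [-0.121, -0.001, -0.993], [-0.002, -1.0, 0.001]]
force: [-0.5, -2.3, 6.9]
width: 0.0259
```

```bash
python3 st.py
```

```text
10.5167 [0.4823 0.0542 0.2914] [-0.5491 -2.3289  6.9115] [-0.674   0.2592  0.0744] 0.025928963340832056 [-0.0212  0.3638 -0.2548  2.0256  0.1312  0.7658 -1.8039]
cw turned since insert 1.0826147222618279
[ 0.0002 -0.0001 -0.0004] [-0.0008  0.     -0.0015]
```

Request:
send_rows(steps=[{"tx":0,"ty":0,"tz":0,"rx":0,"ry":0.04,"rz":0,"gripper":0.01},{"tx":0,"ty":0,"tz":0,"rx":0,"ry":0.08,"rz":0,"gripper":0.01},{"tx":0,"ty":0,"tz":0,"rx":0,"ry":0.11,"rz":0,"gripper":0.01},{"tx":0,"ty":0,"tz":0,"rx":0,"ry":0.11,"rz":0,"gripper":0.01}])

```text
clock: 10.85
tool_pos: [0.4823, 0.0541, 0.2914]
eef_rot: [[-1.0, 0.002, 0.012], [-0.012, -0.001, -1.0], [-0.002, -1.0, 0.001]]
force: [-0.1, -2.0, 7.0]
width: 0.0263
```

```bash
python3 st.py
```

```text
10.85 [0.4823 0.0541 0.2914] [-0.1002 -2.0008  7.0263] [-0.6716  0.2534  0.0355] 0.026270502858903536 [-0.0419  0.3613 -0.2284  2.0273  0.1176  0.7636 -1.9002]
cw turned since insert 1.1926556977202318
[ 0.0003 -0.0001 -0.0004] [-0.0007  0.     -0.0016]
```

Request:
send_rows(steps=[{"tx":0,"ty":0,"tz":0,"rx":0,"ry":0.03,"rz":0,"gripper":0.01},{"tx":0,"ty":0,"tz":0,"rx":0,"ry":0.06,"rz":0,"gripper":0.01},{"tx":0,"ty":0,"tz":0,"rx":0,"ry":0.06,"rz":0,"gripper":0.01}])

```text
clock: 11.1
tool_pos: [0.4823, 0.0541, 0.2914]
eef_rot: [[-0.999, 0.001, -0.048], [0.048, -0.001, -0.999], [-0.002, -1.0, 0.001]]
force: [-1.0, -2.0, 6.9]
width: 0.0255
```

```bash
python3 st.py
```

```text
11.1 [0.4823 0.0541 0.2914] [-0.9865 -1.9908  6.9251] [-0.6867  0.2849  0.0907] 0.02554431800339084 [-0.053   0.3601 -0.2142  2.0283  0.1101  0.7625 -1.9527]
cw turned since insert 1.2526152087924243
[ 0.0003 -0.0001 -0.0004] [-0.0006  0.     -0.0015]
```

Request:
send_rows(steps=[{"tx":0,"ty":0,"tz":0,"rx":0,"ry":0.03,"rz":0,"gripper":0.01},{"tx":0,"ty":0,"tz":0,"rx":0,"ry":0.06,"rz":0,"gripper":0.01},{"tx":0,"ty":0,"tz":0,"rx":0,"ry":0.06,"rz":0,"gripper":0.01}])

```text
clock: 11.35
tool_pos: [0.4823, 0.0541, 0.2914]
eef_rot: [[-0.994, 0.001, -0.108], [0.108, -0.001, -0.994], [-0.002, -1.0, 0.001]]
force: [-0.6, -2.6, 7.4]
width: 0.0259
```

```bash
python3 st.py
```

```text
11.35 [0.4823 0.0541 0.2914] [-0.6275 -2.5642  7.4339] [-0.6095  0.2962  0.1024] 0.025924938538388936 [-0.0643  0.3589 -0.1999  2.0292  0.1028  0.7615 -2.0053]
cw turned since insert 1.3125905020877306
[ 0.0003 -0.0001 -0.0004] [-0.0005  0.     -0.0016]
```

Request:
send_rows(steps=[{"tx":0,"ty":0,"tz":0,"rx":0,"ry":0.03,"rz":0,"gripper":0.01},{"tx":0,"ty":0,"tz":0,"rx":0,"ry":0.05,"rz":0,"gripper":0.01},{"tx":0,"ty":0,"tz":0,"rx":0,"ry":0.05,"rz":0,"gripper":0.01}])

```text
clock: 11.6
tool_pos: [0.4822, 0.0541, 0.2914]
eef_rot: [[-0.988, 0.001, -0.157], [0.157, -0.001, -0.988], [-0.001, -1.0, 0.0]]
force: [-0.6, -3.1, 7.9]
width: 0.0258
```

```bash
python3 st.py; python3 -c "
from h import *
snap('scene','s5.png');snap('top','t5.png');snap('wrist','w5.png')
f=cv2.imread('pics/s5.png');cv2.imwrite('pics/s5c.png',cv2.resize(f[180:280,200:310],None,fx=6,fy=6,interpolation=cv2.INTER_CUBIC))"
```

```text
11.6 [0.4822 0.0541 0.2914] [-0.5704 -3.1274  7.8838] [-0.7009  0.311   0.1795] 0.025834089300327562 [-0.0736  0.3579 -0.1882  2.03    0.0967  0.7606 -2.0485]
cw turned since insert 1.3617696620599957
[ 0.0003 -0.0001 -0.0003] [-0.0005  0.     -0.0015]
```

View pics/s5c.png

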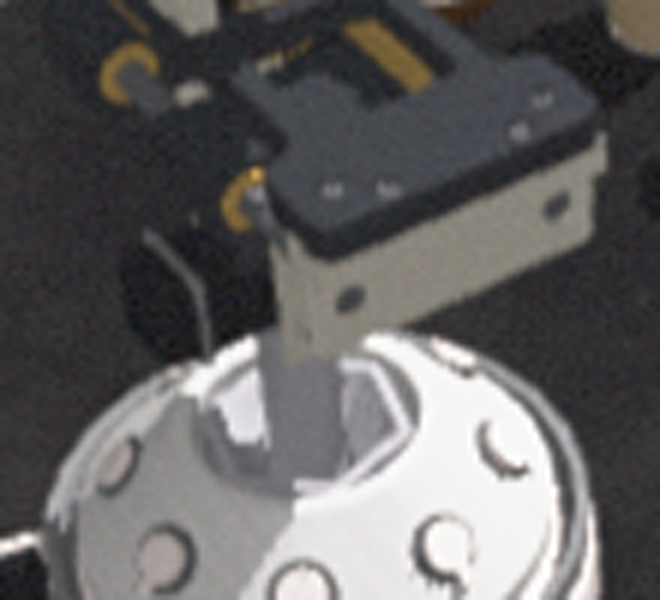

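View pics/w5.png

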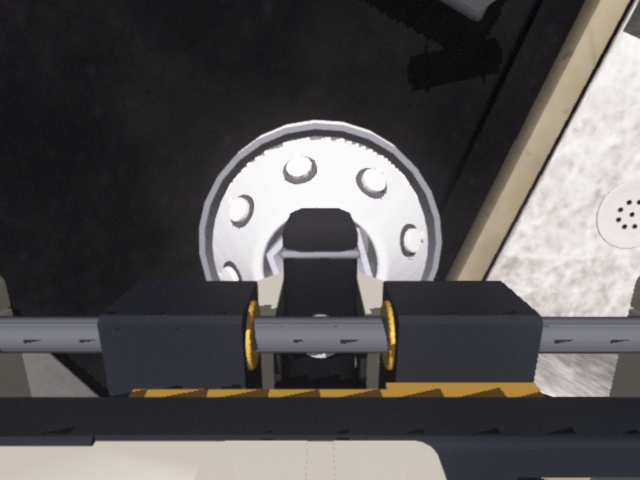

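Torque is just starting to rise (0.18 N m). I'll go a little further to confirm the stop.

Request:
send_rows(steps=[{"tx":0,"ty":0,"tz":0,"rx":0,"ry":0.03,"rz":0,"gripper":0.01},{"tx":0,"ty":0,"tz":0,"rx":0,"ry":0.05,"rz":0,"gripper":0.01},{"tx":0,"ty":0,"tz":0,"rx":0,"ry":0.05,"rz":0,"gripper":0.01}])

```text
clock: 12.0
tool_pos: [0.4822, 0.0541, 0.2914]
eef_rot: [[-0.979, 0.001, -0.206], [0.206, -0.001, -0.979], [-0.002, -1.0, 0.0]]
force: [-1.1, -1.8, 6.8]
width: 0.0256
```

```bash
python3 st.py
```

```text
12.0 [0.4822 0.0541 0.2914] [-1.0973 -1.8493  6.7646] [-0.6822  0.3655  0.376 ] 0.02564008118989687 [-0.083   0.357  -0.1763  2.0308  0.0907  0.7598 -2.0922]
cw turned since insert 1.4114251318842572
[ 0.0003 -0.0001 -0.0003] [-0.0005  0.     -0.0016]
```

Request:
send_rows(steps=[{"tx":0,"ty":0,"tz":0,"rx":0,"ry":0.03,"rz":0,"gripper":0.01},{"tx":0,"ty":0,"tz":0,"rx":0,"ry":0.06,"rz":0,"gripper":0.01},{"tx":0,"ty":0,"tz":0,"rx":0,"ry":0.06,"rz":0,"gripper":0.01}])

```text
clock: 12.25
tool_pos: [0.4822, 0.0541, 0.2914]
eef_rot: [[-0.964, 0.001, -0.264], [0.264, -0.001, -0.964], [-0.002, -1.0, 0.0]]
force: [-1.6, -2.5, 7.7]
width: 0.0255
```

```bash
python3 st.py; python3 -c "
from h import *
d=snap('wrist','w6.png');cv2.imwrite('pics/w6c.png',cv2.resize(d['frame'][190:370,240:400],None,fx=3.3,fy=3.3))"
```

```text
12.25 [0.4822 0.0541 0.2914] [-1.6318 -2.5174  7.6779] [-0.8049  0.308   0.4876] 0.02553919901164789 [-0.0944  0.3558 -0.1619  2.0318  0.0835  0.7588 -2.1451]
cw turned since insert 1.4716714797164896
[ 0.0003 -0.0001 -0.0003] [-0.0005  0.     -0.0016]
```

View pics/w6c.png

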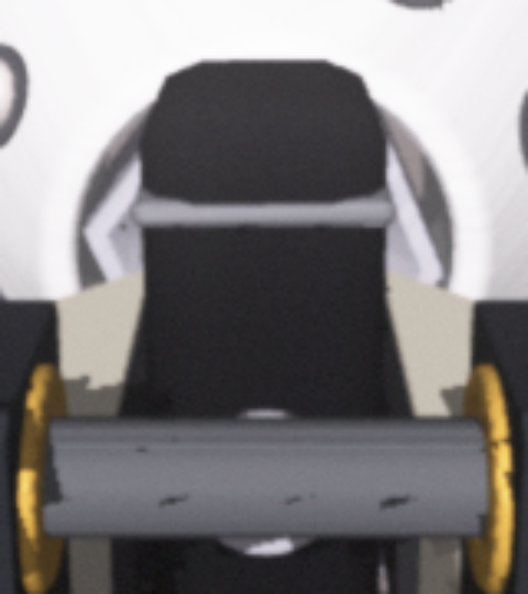

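Run:
```python
from h import *
np.set_printoptions(precision=4,suppress=True)
d=dict(np.load('/tmp/w6.npz'));K=d['camera_matrix'];R=d['attitude'];o=d['origin']
def onp(uv,h):
    r=R@np.linalg.inv(K)@np.array([uv[0],uv[1],1.]); return (o+r*(h-o[2])/r[2])[:2]
for v in [(88,230),(440,272),(140,162),(388,152),(120,188)]:
    p=onp(np.array(v)/3.3+[240,190]-.35,.076)-[.482,.0543]; print(v,p,np.hypot(*p),np.degrees(np.arctan2(p[1],p[0])))
def pr(p):
    q=K@R.T@(np.array(p)-o);return (q[:2]/q[2]+.35-[240,190])*3.3
print(pr([.482,.0543,.079]))
# handle yaw from depth top
P=pts(d);m=(P[...,2]>.138)&(P[...,2]<.158);m[:200]=0;m[310:]=0;m[:,:275]=0;m[:,365:]=0
m[255:310]&=False
print(m.sum());p=P[m]
for v in (215,225,235,245,252):
    uu=np.where(m[v])[0]; print(v,uu.min(),uu.max()) if len(uu) else 0
ob=get_obs();print('tool z angle',np.degrees(np.arctan2(ob['eef_rot'][1][2],ob['eef_rot'][0][2])))
```

```text
(88, 230) [0.0109 0.0259] 0.028101545090556998 67.14310248663188
(440, 272) [-0.0108 -0.0265] 0.028562038327469834 -112.14729908667577
(140, 162) [0.0195 0.0147] 0.024426499896580172 36.94069661345224
(388, 152) [ 0.0109 -0.0232] 0.025608033410153285 -64.88551356096235
(120, 188) [0.0163 0.0189] 0.024971989234227665 49.35366271597481
[263.2431 258.5602]
2849
215 297 340
225 285 353
235 282 356
245 282 356
252 280 358
tool z angle -105.2437262924715
```

Run:
```python
from h import *
d=dict(np.load('/tmp/w5.npz'))
cv2.imwrite('pics/w5c.png',cv2.resize(d['frame'][190:370,240:400],None,fx=3.3,fy=3.3))
s=snap('scene','s6.png'); cv2.imwrite('pics/s6c.png',cv2.resize(s['frame'][180:280,200:310],None,fx=6,fy=6,interpolation=cv2.INTER_CUBIC))
```

```text
(no output)
```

View pics/w5c.png

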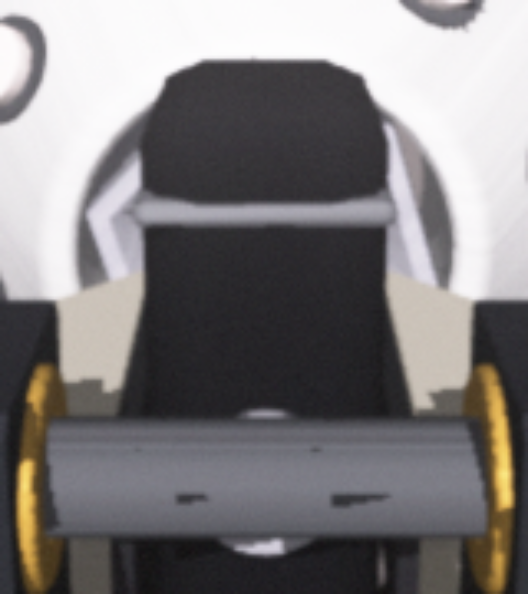

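View pics/s6c.png

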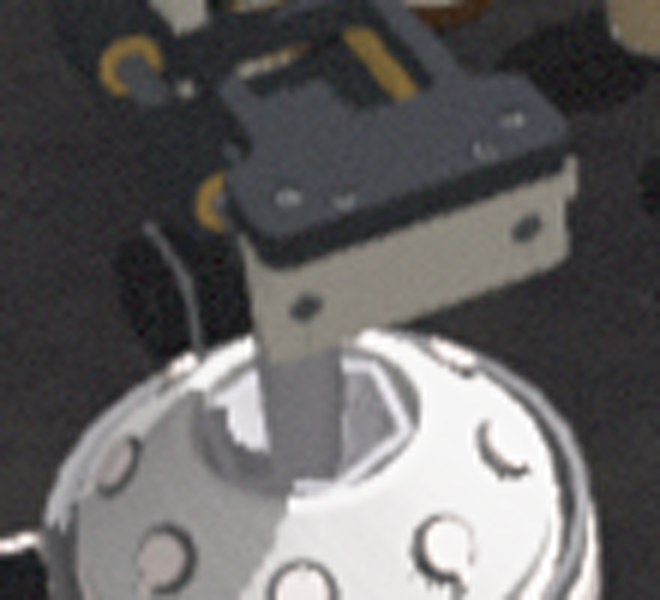

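The hex rim is the same in s5 and s6 (right vertices near (408,415)), while the tool turned a further 0.11 rad and torque climbed from 0.10 to 0.49 N m. So the screw is on its stop. The rim has turned about 61.5° (1.07 rad) since insertion. I'll unwind the stored twist within the free play, then let go.

Request:
send_rows(steps=[{"tx":0,"ty":0,"tz":0,"rx":0,"ry":-0.06,"rz":0,"gripper":0.01},{"tx":0,"ty":-0.0005,"tz":0,"rx":0,"ry":-0.12,"rz":0,"gripper":0.01},{"tx":0,"ty":-0.0005,"tz":0,"rx":0,"ry":-0.18,"rz":0,"gripper":0.01},{"tx":0,"ty":-0.0005,"tz":0,"rx":0,"ry":-0.18,"rz":0,"gripper":0.01}])

```text
clock: 12.68
tool_pos: [0.4822, 0.0541, 0.2914]
eef_rot: [[-0.996, 0.001, -0.084], [0.084, -0.0, -0.996], [-0.001, -1.0, 0.0]]
force: [1.0, -2.4, 1.6]
width: 0.0256
```

```bash
python3 st.py
```

```text
12.6833 [0.4822 0.0541 0.2914] [ 0.989  -2.3534  1.6263] [-0.6967 -0.2233  0.1033] 0.0256221893093559 [-0.0593  0.3594 -0.206   2.0288  0.1053  0.7624 -1.9834]
cw turned since insert 1.288150009103032
[ 0.0002 -0.0001 -0.0004] [-0.0004  0.     -0.001 ]
```

Request:
send_rows(steps=[{"tx":0,"ty":0,"tz":0,"rx":0,"ry":-0.03,"rz":0,"gripper":0.0256},{"tx":0,"ty":0,"tz":0,"rx":0,"ry":-0.03,"rz":0,"gripper":0.03},{"tx":0,"ty":0,"tz":0,"rx":0,"ry":-0.03,"rz":0,"gripper":0.04},{"tx":0,"ty":0,"tz":0,"rx":0,"ry":-0.03,"rz":0,"gripper":0.05},{"tx":0,"ty":0,"tz":0,"rx":0,"ry":-0.03,"rz":0,"gripper":0.06},{"tx":0,"ty":0,"tz":0,"rx":0,"ry":-0.03,"rz":0,"gripper":0.07},{"tx":0,"ty":0,"tz":0,"rx":0,"ry":-0.03,"rz":0,"gripper":0.07},{"tx":0,"ty":0,"tz":0,"rx":0,"ry":-0.03,"rz":0,"gripper":0.07}])

```text
clock: 13.35
tool_pos: [0.4818, 0.0545, 0.2912]
eef_rot: [[-0.998, -0.0, -0.056], [0.056, -0.0, -0.998], [0.0, -1.0, 0.0]]
force: [0.2, 0.9, 0.9]
width: 0.0653
```

```bash
python3 st.py; python3 -c "
from h import *
snap('wrist','w7.png')"
```

```text
13.35 [0.4818 0.0545 0.2912] [0.2084 0.9116 0.9141] [0.058  0.0218 0.0008] 0.06526635381992849 [-0.0547  0.36   -0.2129  2.0289  0.1079  0.7631 -1.9597]
cw turned since insert 1.2607136413420557
[-0.0002 -0.0003 -0.    ] [-0. -0.  0.]
```

View pics/w7.png

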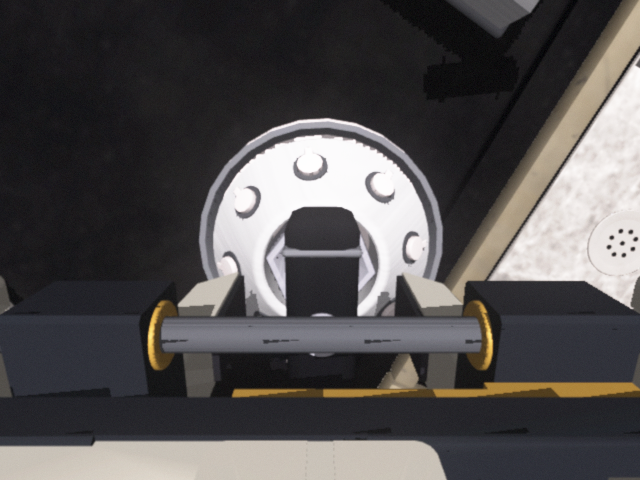

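The fingers are clear of the bar on both sides and the key still stands. Raising straight up.

Request:
send_rows(steps=[{"tx":0,"ty":-0.01,"tz":0,"rx":0,"ry":0,"rz":0,"gripper":0.08},{"tx":0,"ty":-0.03,"tz":0,"rx":0,"ry":0,"rz":0,"gripper":0.08},{"tx":0,"ty":-0.05,"tz":0,"rx":0,"ry":0,"rz":0,"gripper":0.08},{"tx":0,"ty":-0.08,"tz":0,"rx":0,"ry":0,"rz":0,"gripper":0.08},{"tx":0,"ty":-0.11,"tz":0,"rx":0,"ry":0,"rz":0,"gripper":0.08},{"tx":0.03,"ty":-0.12,"tz":0.02,"rx":0,"ry":0,"rz":0,"gripper":0.08},{"tx":0.06,"ty":-0.12,"tz":0.05,"rx":0,"ry":0,"rz":0,"gripper":0.08},{"tx":0.09,"ty":-0.12,"tz":0.08,"rx":0,"ry":0,"rz":0,"gripper":0.08}])

```text
clock: 14.07
tool_pos: [0.3877, -0.0195, 0.4126]
eef_rot: [[-0.999, 0.003, -0.054], [0.054, 0.0, -0.999], [-0.003, -1.0, -0.001]]
force: [-0.1, -1.7, -0.6]
width: 0.0799
```

Request:
send_rows(steps=[{"tx":0.0,"ty":0,"tz":0.035,"rx":0,"ry":-0.1,"rz":0,"gripper":0.08},{"tx":0.0,"ty":0,"tz":0.07,"rx":0,"ry":-0.2,"rz":0,"gripper":0.08},{"tx":0.0,"ty":0,"tz":0.1,"rx":0,"ry":-0.3,"rz":0,"gripper":0.08},{"tx":0.0,"ty":0,"tz":0.1,"rx":0,"ry":-0.3,"rz":0,"gripper":0.08}])

```text
clock: 14.4
tool_pos: [0.3819, -0.1241, 0.4122]
eef_rot: [[-0.97, 0.001, 0.244], [-0.244, -0.002, -0.97], [-0.001, -1.0, 0.002]]
force: [-0.1, -0.2, -0.6]
width: 0.0802
```

```bash
python3 st.py; python3 -c "
from h import *
s=snap('scene','s8.png');t=snap('top','t8.png')
cv2.imwrite('pics/t8c.png',cv2.resize(t['frame'][270:350,240:330],None,fx=6,fy=6,interpolation=cv2.INTER_CUBIC))
cv2.imwrite('pics/s8c.png',cv2.resize(s['frame'][180:280,200:310],None,fx=6,fy=6,interpolation=cv2.INTER_CUBIC))
P=pts(t);z=P[...,2];m=(z>.138)&(z<.16);m[:240]=0;m[360:]=0;m[:,:225]=0;m[:,345:]=0
print(m.sum(),P[m][:,2].mean(),cv2.minAreaRect((P[m][:,:2]*1000).astype(np.float32)))
"
```

```text
14.4 [ 0.3819 -0.1241  0.4122] [-0.0757 -0.1884 -0.5636] [ 0.0073  0.0175 -0.042 ] 0.08022554280411856 [ 0.2505  0.0644 -0.0742  2.0575  0.0076  1.0185 -1.152 ]
cw turned since insert 0.9578857360508615
[-0.1406  0.1205 -0.1491] [-0.0022  0.     -0.0006]
1035 0.14641367777264286 ((482.5545654296875, 54.439491271972656), (27.037424087524414, 83.57200622558594), 87.24931335449219)
```

View pics/s8.png

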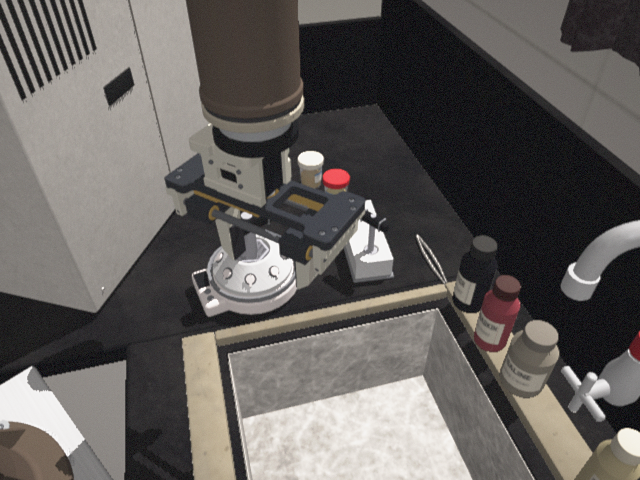

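View pics/t8c.png

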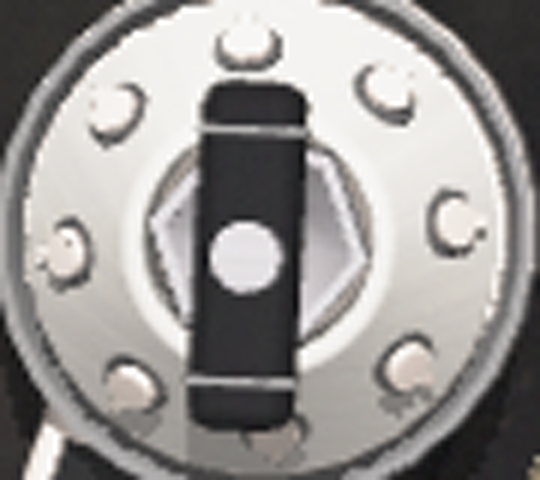

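View pics/s8c.png

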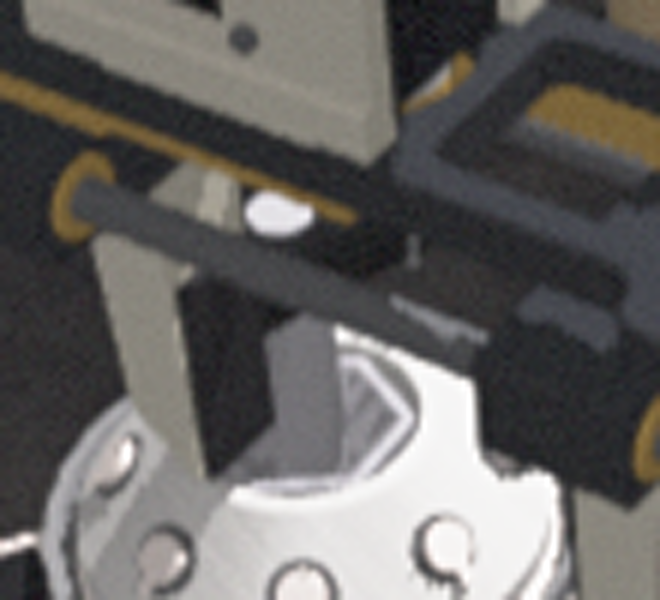

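Run:
```python
from h import *
d=dict(np.load('/tmp/t8.npz'));K=d['camera_matrix'];R=d['attitude'];o=d['origin']
def onp(uv,h):
    r=R@np.linalg.inv(K)@np.array([uv[0],uv[1],1.]); return (o+r*(h-o[2])/r[2])[:2]
V=[onp(np.array(v)/6+[240,270]-.42,.076) for v in [(370,253),(148,223)]]
e=V[0]-V[1];print(V,np.hypot(*e),np.degrees(np.arctan2(e[1],e[0]))%60)
s=d
```

```text
[array([0.47836116, 0.02487317]), array([0.48719871, 0.08283303])] 0.058629753076902345 21.330482941455983
```

The last check disagrees. The top view puts the rim vertices at 21.3° (mod 60), against about 8° before I unwound, so backing off seems to have dragged the screw back with a wedged key. I'll cross-check in the earlier views.

Run:
```python
from h import *
for n in ('w7',):
    d=dict(np.load(f'/tmp/{n}.npz'))
    cv2.imwrite('pics/w7c.png',cv2.resize(d['frame'][190:330,240:400],None,fx=4,fy=4,interpolation=cv2.INTER_CUBIC))
```

```text
(no output)
```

View pics/w7c.png

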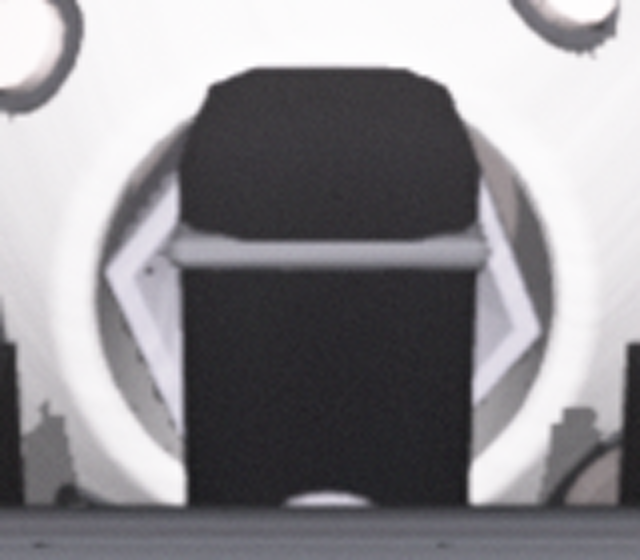

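Run:
```python
from h import *
d=None
def ang(n,sc,off,vs,h=.076):
    d=dict(np.load(f'/tmp/{n}.npz'));K=d['camera_matrix'];R=d['attitude'];o=d['origin'];V=[]
    for v in vs:
        r=R@np.linalg.inv(K)@np.array([*(np.array(v)/sc+off-.4),1.]);V.append((o+r*(h-o[2])/r[2])[:2])
    for p in V: q=p-[.482,.0543];print(n,np.hypot(*q),np.degrees(np.arctan2(q[1],q[0]))%60)
    e=V[0]-V[1];print('  line',np.hypot(*e),np.degrees(np.arctan2(e[1],e[0]))%60)
ang('w7',4,[240,190],[(108,270),(540,328)])
ang('w5',3.3,[240,190],[(90,213),(450,300)])
ang('w6',3.3,[240,190],[(88,230),(440,272)])
```

```text
w7 0.028461559694482757 18.27167759083953
w7 0.028924831375176707 19.13374221427199
  line 0.05738476730548405 18.706189627044907
w5 0.02825306582277488 7.575161189759953
w5 0.031203603297274327 5.869858698747791
  line 0.05945010178351144 6.680194006200082
w6 0.028130215758622974 7.093912789229634
w6 0.028531374380378755 7.902394662437459
  line 0.056660179972124886 7.501015760365917
```

Confirmed. The rim was at 7.3° in both w5 and w6 (on the stop, about 1.08 rad turned) and about 19° after unwinding. The key had wedged in the socket and pulled the screw back about 12°. I'll regrip, turn to the stop again, and release without unwinding.

Run:
```python
from h import *
np.set_printoptions(precision=4,suppress=True)
ob=get_obs()
t,w=rowto(ob,[.4822,.0544,.41],down(-93.0)); print(t,w)
```

```text
[-0.1381  0.0019 -0.1459] [-0.0001  0.2918 -0.0007]
```

Request:
send_rows(steps=[{"tx":-0.025,"ty":0,"tz":-0.025,"rx":0,"ry":0.05,"rz":0,"gripper":0.09},{"tx":-0.05,"ty":0,"tz":-0.052,"rx":0,"ry":0.1,"rz":0,"gripper":0.09},{"tx":-0.075,"ty":0,"tz":-0.079,"rx":0,"ry":0.15,"rz":0,"gripper":0.09},{"tx":-0.1,"ty":0,"tz":-0.105,"rx":0,"ry":0.22,"rz":0,"gripper":0.09},{"tx":-0.125,"ty":0,"tz":-0.132,"rx":0,"ry":0.29,"rz":0,"gripper":0.09},{"tx":-0.138,"ty":0.002,"tz":-0.146,"rx":0,"ry":0.292,"rz":0,"gripper":0.09},{"tx":-0.138,"ty":0.002,"tz":-0.146,"rx":0,"ry":0.292,"rz":0,"gripper":0.09},{"tx":-0.138,"ty":0.002,"tz":-0.146,"rx":0,"ry":0.292,"rz":0,"gripper":0.09}])

```text
clock: 15.17
tool_pos: [0.4815, 0.0584, 0.4091]
eef_rot: [[-0.999, -0.001, -0.045], [0.045, 0.001, -0.999], [0.001, -1.0, -0.001]]
force: [-0.7, -0.3, -0.1]
width: 0.0899
```

Run:
```python
from h import *
np.set_printoptions(precision=4,suppress=True)
ob=get_obs();print(ob['tool_pos'],ob['qpos'])
t,w=rowto(ob,[.4822,.0544,.2915],down(-93.0)); print(t,w)
```

```text
[0.4815 0.0584 0.4091] [-0.056   0.2175 -0.2083  1.8833  0.0506  1.0466 -1.9008]
[-0.001   0.1176  0.004 ] [0.0006 0.0073 0.0009]
```

Request:
send_rows(steps=[{"tx":0,"ty":0.02,"tz":0,"rx":0,"ry":0.005,"rz":0,"gripper":0.09},{"tx":0,"ty":0.04,"tz":0,"rx":0,"ry":0.005,"rz":0,"gripper":0.09},{"tx":0,"ty":0.055,"tz":0,"rx":0,"ry":0.005,"rz":0,"gripper":0.09},{"tx":0,"ty":0.055,"tz":0,"rx":0,"ry":0.005,"rz":0,"gripper":0.09},{"tx":0,"ty":0.055,"tz":0,"rx":0,"ry":0.005,"rz":0,"gripper":0.09}])

```text
clock: 15.58
tool_pos: [0.4811, 0.0554, 0.3543]
eef_rot: [[-0.999, -0.002, -0.054], [0.054, -0.0, -0.999], [0.002, -1.0, 0.0]]
force: [0.0, 0.1, 0.4]
width: 0.09
```

Run:
```python
from h import *
np.set_printoptions(precision=4,suppress=True)
ob=get_obs();print(ob['tool_pos'],ob['qpos'])
t,w=rowto(ob,[.4822,.0544,.2915],down(-93.0)); print(t,w)
```

```text
[0.4811 0.0554 0.3543] [-0.0587  0.275  -0.2039  1.9593  0.0694  0.9155 -1.9227]
[-0.0013  0.0628  0.0009] [-0.0005 -0.0021  0.0015]
```

Request:
send_rows(steps=[{"tx":-0.001,"ty":0.02,"tz":0.001,"rx":0,"ry":0,"rz":0,"gripper":0.09},{"tx":-0.001,"ty":0.04,"tz":0.001,"rx":0,"ry":0,"rz":0,"gripper":0.09},{"tx":-0.001,"ty":0.055,"tz":0.001,"rx":0,"ry":0,"rz":0,"gripper":0.09},{"tx":-0.001,"ty":0.0615,"tz":0.001,"rx":0,"ry":0,"rz":0,"gripper":0.05},{"tx":-0.001,"ty":0.0615,"tz":0.001,"rx":0,"ry":0,"rz":0,"gripper":0.035},{"tx":-0.001,"ty":0.0615,"tz":0.001,"rx":0,"ry":0,"rz":0,"gripper":0.035},{"tx":-0.001,"ty":0.0615,"tz":0.001,"rx":0,"ry":0,"rz":0,"gripper":0.035},{"tx":-0.001,"ty":0.0615,"tz":0.001,"rx":0,"ry":0,"rz":0,"gripper":0.035}], grip_force=30)

```text
clock: 16.25
tool_pos: [0.4831, 0.0548, 0.2939]
eef_rot: [[-0.999, 0.002, -0.053], [0.053, 0.0, -0.999], [-0.002, -1.0, -0.0]]
force: [0.5, 0.6, 0.4]
width: 0.0611
```

Request:
send_rows(steps=[{"tx":0,"ty":0,"tz":0,"rx":0,"ry":0,"rz":0,"gripper":0.035},{"tx":0,"ty":0,"tz":0,"rx":0,"ry":0,"rz":0,"gripper":0.035},{"tx":0,"ty":0,"tz":0,"rx":0,"ry":0,"rz":0,"gripper":0.035},{"tx":0,"ty":0,"tz":0,"rx":0,"ry":0,"rz":0,"gripper":0.035}])

```text
clock: 16.58
tool_pos: [0.4826, 0.0548, 0.2929]
eef_rot: [[-0.999, 0.0, -0.053], [0.053, -0.0, -0.999], [-0.0, -1.0, -0.0]]
force: [-0.7, -1.0, 0.4]
width: 0.0368
```

Run:
```python
from h import *
np.set_printoptions(precision=4,suppress=True)
ob=get_obs();print(ob['clock'],ob['tool_pos'],ob['force'],ob['wrist_torque'],ob['width'])
t,w=rowto(ob,[.4822,.0544,.2915],down(-93.0)); print(t,w)
```

```text
16.5833 [0.4826 0.0548 0.2929] [-0.6753 -1.0066  0.4044] [ 0.021  -0.006  -0.0039] 0.03675293453696184
[0.0004 0.0014 0.0004] [ 0.     -0.0009 -0.0002]
```

Request:
send_rows(steps=[{"tx":0,"ty":0,"tz":0,"rx":0,"ry":0,"rz":0,"gripper":0.015},{"tx":0,"ty":0,"tz":0,"rx":0,"ry":0,"rz":0,"gripper":0.015},{"tx":0,"ty":0,"tz":0,"rx":0,"ry":0,"rz":0,"gripper":0.015},{"tx":0,"ty":0,"tz":0,"rx":0,"ry":0,"rz":0,"gripper":0.015},{"tx":0,"ty":0,"tz":0,"rx":0,"ry":0.04,"rz":0,"gripper":0.015},{"tx":0,"ty":0,"tz":0,"rx":0,"ry":0.08,"rz":0,"gripper":0.015},{"tx":0,"ty":0,"tz":0,"rx":0,"ry":0.12,"rz":0,"gripper":0.015},{"tx":0,"ty":0,"tz":0,"rx":0,"ry":0.12,"rz":0,"gripper":0.015}])

```text
clock: 17.25
tool_pos: [0.4826, 0.0544, 0.2927]
eef_rot: [[-0.985, -0.0, -0.174], [0.174, -0.001, -0.985], [-0.0, -1.0, 0.001]]
force: [-0.2, -2.8, 2.5]
width: 0.0259
```

```bash
python3 st.py
```

```text
17.25 [0.4826 0.0544 0.2927] [-0.244  -2.7946  2.4809] [-0.5905  0.1227 -0.0658] 0.025878308992238787 [-0.0912  0.3552 -0.1661  2.0285  0.0839  0.7643 -2.0539]
cw turned since insert 1.3795787686920424
[0.0006 0.0012 0.    ] [-0.0005  0.     -0.0001]
```

Request:
send_rows(steps=[{"tx":0,"ty":0,"tz":0,"rx":0,"ry":0.03,"rz":0,"gripper":0.015},{"tx":0,"ty":0,"tz":0,"rx":0,"ry":0.06,"rz":0,"gripper":0.015},{"tx":0,"ty":0,"tz":0,"rx":0,"ry":0.06,"rz":0,"gripper":0.015}])

```text
clock: 17.5
tool_pos: [0.4826, 0.0544, 0.2927]
eef_rot: [[-0.973, -0.0, -0.231], [0.231, -0.001, -0.973], [-0.0, -1.0, 0.001]]
force: [0.2, -2.1, 1.8]
width: 0.0258
```

```bash
python3 st.py
python3 - <<'E'
from h import *
d=snap('wrist','w9.png');cv2.imwrite('pics/w9c.png',cv2.resize(d['frame'][190:330,240:400],None,fx=4,fy=4,interpolation=cv2.INTER_CUBIC))
E
```

```text
17.5 [0.4826 0.0544 0.2927] [ 0.1589 -2.1036  1.8476] [-0.7379  0.0733  0.036 ] 0.025785830667871726 [-0.1022  0.3542 -0.1523  2.0294  0.0769  0.7634 -2.1052]
cw turned since insert 1.4378584391574696
[0.0006 0.0012 0.0001] [-0.0005  0.     -0.0001]
```

View pics/w9c.png

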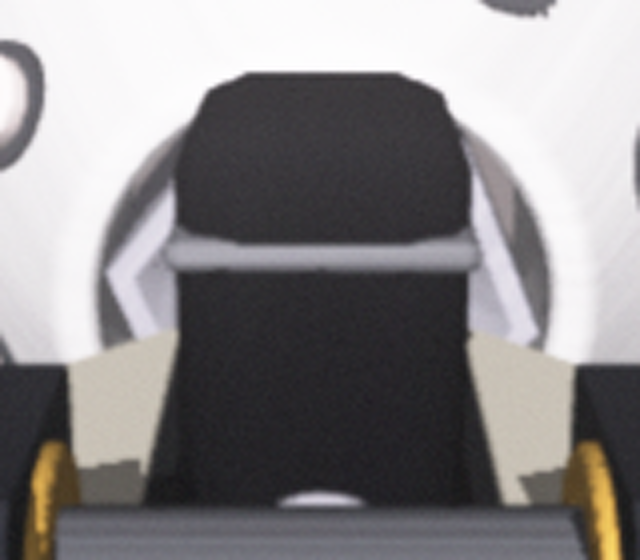

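```bash
cat > ang.py <<'E'
from h import *
def ang(n,sc,off,vs,h=.076):
    d=dict(np.load(f'/tmp/{n}.npz'));K=d['camera_matrix'];R=d['attitude'];o=d['origin'];V=[]
    for v in vs:
        r=R@np.linalg.inv(K)@np.array([*(np.array(v)/sc+off-.4),1.]);V.append((o+r*(h-o[2])/r[2])[:2])
    for p in V: q=p-[.482,.0543];print(n,np.hypot(*q),np.degrees(np.arctan2(q[1],q[0]))%60)
    e=V[0]-V[1];print('  line',np.hypot(*e),np.degrees(np.arctan2(e[1],e[0]))%60)
E
python3 -c "
from ang import *
ang('w9',4,[240,190],[(108,272),(540,335)])"
```

```text
w9 0.028567708677866652 8.198009435499628
w9 0.029424405451245608 7.518437853178767
  line 0.05799109458024035 7.8532040514664345
```

Request:
send_rows(steps=[{"tx":0,"ty":0,"tz":0,"rx":0,"ry":0.03,"rz":0,"gripper":0.015},{"tx":0,"ty":0,"tz":0,"rx":0,"ry":0.06,"rz":0,"gripper":0.015},{"tx":0,"ty":0,"tz":0,"rx":0,"ry":0.06,"rz":0,"gripper":0.015}])

```text
clock: 17.8
tool_pos: [0.4826, 0.0545, 0.2927]
eef_rot: [[-0.958, -0.0, -0.288], [0.288, -0.001, -0.958], [-0.0, -1.0, 0.001]]
force: [-0.4, -3.8, 2.6]
width: 0.0256
```

```bash
python3 st.py
python3 - <<'E'
from h import *
d=snap('wrist','w10.png');cv2.imwrite('pics/w10c.png',cv2.resize(d['frame'][190:330,240:400],None,fx=4,fy=4,interpolation=cv2.INTER_CUBIC))
E
```

```text
17.8 [0.4826 0.0545 0.2927] [-0.4153 -3.8097  2.6101] [-1.006   0.1108  0.4095] 0.025628507571329753 [-0.1134  0.3533 -0.1384  2.0304  0.0701  0.7625 -2.1571]
cw turned since insert 1.496540778839174
[0.0006 0.0012 0.0002] [-0.0007  0.     -0.0001]
```

View pics/w10c.png

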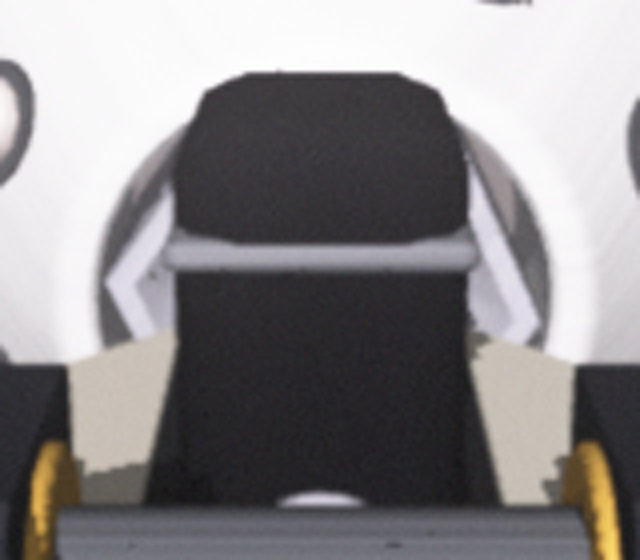

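At the stop again: the rim reads about 7.5° and torque has jumped to 0.41 N m. Opening straight away, with no unwinding.

Request:
send_rows(steps=[{"tx":0,"ty":0,"tz":0,"rx":0,"ry":0,"rz":0,"gripper":0.07},{"tx":0,"ty":0,"tz":0,"rx":0,"ry":0,"rz":0,"gripper":0.07},{"tx":0,"ty":0,"tz":0,"rx":0,"ry":0,"rz":0,"gripper":0.07},{"tx":0,"ty":0,"tz":0,"rx":0,"ry":0,"rz":0,"gripper":0.07},{"tx":0,"ty":0,"tz":0,"rx":0,"ry":0,"rz":0,"gripper":0.07},{"tx":0,"ty":0,"tz":0,"rx":0,"ry":0,"rz":0,"gripper":0.07}])

```text
clock: 18.35
tool_pos: [0.4826, 0.0549, 0.2927]
eef_rot: [[-0.957, -0.0, -0.289], [0.289, 0.0, -0.957], [0.0, -1.0, -0.0]]
force: [-0.2, -0.2, -0.1]
width: 0.0617
```

```bash
python3 st.py
python3 - <<'E'
from h import *
d=snap('wrist','w11.png');cv2.imwrite('pics/w11c.png',cv2.resize(d['frame'][190:330,240:400],None,fx=4,fy=4,interpolation=cv2.INTER_CUBIC))
E
```

```text
18.35 [0.4826 0.0549 0.2927] [-0.2464 -0.2002 -0.1432] [ 0.0711  0.032  -0.011 ] 0.06167526031667922 [-0.1134  0.3535 -0.1389  2.0302  0.0692  0.7622 -2.1577]
cw turned since insert 1.4973242197214647
[0.0005 0.0012 0.0005] [0.0002 0.     0.0001]
```

View pics/w11c.png

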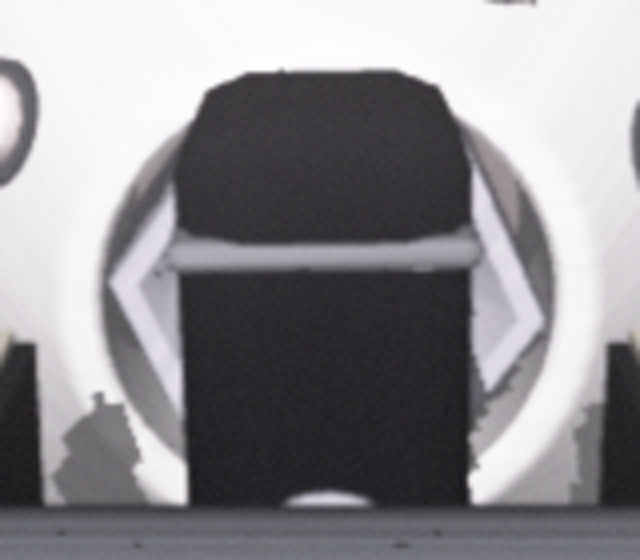

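```bash
python3 -c "
from ang import *
ang('w10',4,[240,190],[(106,284),(540,325)])
ang('w11',4,[240,190],[(112,282),(545,320)])"
```

```text
w10 0.02874624874058081 8.341624090067654
w10 0.029128322653648803 6.788552727092849
  line 0.057869256314513104 7.5599615940553235
w11 0.02846362951189929 7.92076918758049
w11 0.02918162091356048 7.962091831657148
  line 0.05764524667799897 7.941687853495438
```

Request:
send_rows(steps=[{"tx":0,"ty":-0.01,"tz":0,"rx":0,"ry":0,"rz":0,"gripper":0.08},{"tx":0,"ty":-0.03,"tz":0,"rx":0,"ry":0,"rz":0,"gripper":0.08},{"tx":0,"ty":-0.05,"tz":0,"rx":0,"ry":0,"rz":0,"gripper":0.08},{"tx":0,"ty":-0.08,"tz":0,"rx":0,"ry":0,"rz":0,"gripper":0.08},{"tx":0,"ty":-0.11,"tz":0,"rx":0,"ry":0,"rz":0,"gripper":0.08},{"tx":0.03,"ty":-0.12,"tz":0.02,"rx":0,"ry":0,"rz":0,"gripper":0.08},{"tx":0.06,"ty":-0.12,"tz":0.05,"rx":0,"ry":0,"rz":0,"gripper":0.08},{"tx":0.08,"ty":-0.12,"tz":0.08,"rx":0,"ry":-0.1,"rz":0,"gripper":0.08}])

```text
clock: 19.07
tool_pos: [0.381, 0.0017, 0.4139]
eef_rot: [[-0.981, 0.002, -0.192], [0.192, 0.0, -0.981], [-0.002, -1.0, -0.001]]
force: [-0.5, -1.6, -0.2]
width: 0.0802
```

Request:
send_rows(steps=[{"tx":0.0,"ty":0,"tz":0.035,"rx":0,"ry":-0.1,"rz":0,"gripper":0.08},{"tx":0.0,"ty":0,"tz":0.07,"rx":0,"ry":-0.2,"rz":0,"gripper":0.08},{"tx":0.0,"ty":0,"tz":0.1,"rx":0,"ry":-0.3,"rz":0,"gripper":0.08},{"tx":0.0,"ty":0,"tz":0.1,"rx":0,"ry":-0.4,"rz":0,"gripper":0.08},{"tx":0.0,"ty":0,"tz":0.1,"rx":0,"ry":-0.4,"rz":0,"gripper":0.08}])

```text
clock: 19.48
tool_pos: [0.363, -0.0984, 0.4135]
eef_rot: [[-0.978, 0.001, 0.207], [-0.207, -0.0, -0.978], [-0.001, -1.0, 0.0]]
force: [1.0, -0.4, 0.3]
width: 0.0795
```

```bash
python3 st.py; python3 -c "
from h import *
s=snap('scene','s12.png');t=snap('top','t12.png')
cv2.imwrite('pics/t12c.png',cv2.resize(t['frame'][270:350,240:330],None,fx=6,fy=6,interpolation=cv2.INTER_CUBIC))
P=pts(t);z=P[...,2];m=(z>.138)&(z<.16);m[:240]=0;m[360:]=0;m[:,:225]=0;m[:,345:]=0
print(m.sum(),P[m][:,2].mean(),cv2.minAreaRect((P[m][:,:2]*1000).astype(np.float32)))
"
```

```text
19.4833 [ 0.363  -0.0984  0.4135] [ 0.982  -0.3524  0.3079] [0.0235 0.0074 0.007 ] 0.07950201165939802 [ 0.1319  0.0142 -0.0095  2.107   0.0002  1.0193 -1.2404]
cw turned since insert 0.9961847848069805
[-0.1479  0.1221 -0.1251] [-0.0004  0.     -0.001 ]
1026 0.1464073590176362 ((482.30694580078125, 54.41822814941406), (26.222930908203125, 84.12052917480469), 74.3327865600586)
```

View pics/t12c.png

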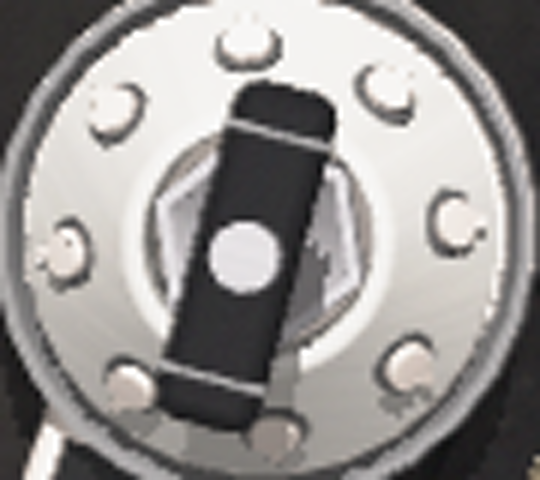

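View pics/t12.png

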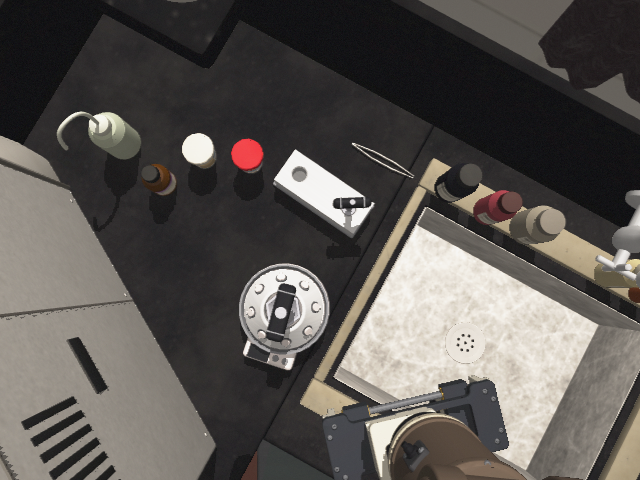

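The rim now shows vertices at about (158,203) and (360,285), so it stayed at the stop angle of about 8°. The key stands centred with its top at z = 0.146, the thin key is untouched, and the arm is clear.

```bash
python3 -c "
from rig import job_done
print(job_done())"
```

```text
the job is handed in; nothing more can be done
None
```

The rotor screw is turned clockwise onto its stop, and the thick key is left standing fully home in the socket. The job is handed in; no verdict is reported. The thin key was not touched.

**What I did:** I lifted the thick key from the stand and lowered it into the socket until it stopped firmly on the floor. The press went up to 26 N at the expected height. I then turned it clockwise until the torque rose from about 0.1 to 0.49 N m while the rim stood still.

**What went wrong and was mended:** After the first turn I backed the tool off before letting go. The key had wedged in the socket, about 23° from aligned against the 12° of free turn given, and backing off pulled the screw back about 12°. A picture check showed this. I gripped the key again, turned to the stop a second time (0.41 N m) and opened the fingers without backing off.

**Last checks:**
- **Screw:** the rim vertices read 7.9° in the wrist view after release. At the stop they read 7.3° to 7.6°. That is about 1.07 rad turned since insertion, which fits the 1.1 stop with a starting angle near 0.03.
- **Key:** it stands centred within 0.5 mm of the socket, with its top at z = 0.146 m (0.147 expected).
- **Arm:** it is clear of everything, at about 19.6 s on the clock.

The key is probably still lightly wedged in the socket. I did not try to free it.

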